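# Seat a pendant bezel and present its stone from the case

## Robot

A 6-joint arm with a two-finger parallel gripper is mounted at the origin on the work surface. World frame = base frame: x ahead of the robot, y to its left, z up, the work surface at z = 0. Lengths are in mm, angles in rad, forces in N, time in s.
With the tool pointing down it reaches from about 350 to 775 mm from the base axis. Payload 5.5 kg.
Tool frame: the origin (TCP) lies on the centre line of the jaws, within the pads' length; the fingertips stand tips_ahead ahead of it and the grasp point (between the pads) lies 2 mm behind it (tips_ahead is the distance from the TCP to the fingertips, in mm); z points along the fingers, y is the direction in which the jaws open and shut (so a half turn about z gives the same grasp; the last joint's range is limited). The gripper opens to 85 mm and grips with 20 to 120 N. Pads are 22 mm wide; open, the fingers measure 114 mm over their backs; the gripper's body (76 mm by 85 mm) begins 54 mm behind the grasp point. The pads swing forward as they close: fully open they stand 13 mm farther back than shut.
Start: joints at [-1.479, 0.313, 0.046, 1.304, 0, 1.431], TCP at [132.087, -559.663, 248.323] pointing down, gripper open.
Joint ranges: [-2.76, 2.76], [-0.86, 1.69], [-1.03, 1.26], [-2.2, 2.34], [-1.47, 1.5], [-3.14, 3.14]. Speed limits (rad/s): [2.57, 2.57, 3.14, 3.14, 3.14, 3.14].

## Interface

Orientations are given as a unit quaternion [w, x, y, z].
In Python, from station import * gives the robot as it stands. The module is installed in compiled form; this text tells all that it offers.
- The arm moves only by the tool move_arm, never from a script. Its argument "increments" is a list of rows, each a list of 5 numbers: the shift along the tool's x, y, z in mm, then the turn about the tool's z in degrees, then the gripper command: -1 is shut, 1 is fully open, values between are in proportion. A call has 1 to 12 rows; each row is the pose to reach, as a shift and turn from the pose commanded when the call began, along the tool's axes at that moment; what a row does not reach only later rows make up. A row lasts 1/10 s, in which the tool goes at most 50 mm and 8.59 degrees, less where a joint would pass 70% of its speed; a pose out of reach is approached as far as the arm can. A call with a gripper value outside its range is refused whole. The fingers move at their own pace and stop on an object; the grip force is fixed at half the most. Time passes only in rows, so rows that repeat a pose let the fingers close. It gives the time, the measured TCP pose, the force and the opening at its end, in the units of the state.
- get_state(): the state, without advancing time (a new reading comes with each control period).
- snapshot(name): name is "side" or "top"; returns the picture (420x560x3 uint8, red, green, blue); there is no depth.
- calibration(name): a dict with "camera_matrix" (3x3 intrinsics, pixels), "view" (4x4, takes a point from world to camera coordinates). Camera axes: x right, y down, z forward; pixel columns grow to the right and rows downward; lengths in mm; the calibration is good to about 2 mm. A picture is of the moment at which its call begins. calibration takes no time and is no camera call.
- close_job(): hands the job in, once; it reports no verdict.
The state is a dict: "time": time; "q": joint angles; "dq": joint speeds; "tau": joint torques, N m; "tool_pos": TCP position; "tcp_rot": TCP orientation; "ft_force": force on the tool from outside, world axes, zero at the start; "wrist_torque": the same for the moment, N m; "width": finger opening in mm.
Only numpy, scipy, OpenCV 4.12 (cv2) and the standard library are available. Lean on these libraries where they do the work, as an engineer would, in place of code of your own. Each camera call takes 0.05 s, during which the arm holds its last target.

## Task

We are mounting the red stone in the brass pendant. First take the brass bezel off the display rack and seat it in the nest of the setting block, open cup facing up and hanging loop in the nest's gap; then lift the lid of the wooden stone case, draw out the red stone and hold it dome up, level and centred about 4 cm above the seated bezel, so that I can put glue on its back. Finish while still holding the stone there, and leave everything else where it is.

Things in the scene. Friction and masses are not known exactly. Their poses are not given: they have to be found in the camera images.
- rack: Fixed display rack, 176 mm wide (y) by 90 mm: dark board, black velvet face sloping 0.45 rad, low side at its -x, high at +x. Origin: centre of its underside; the face's centre is 42 mm above it. Two pendants lean on the face 40 mm to either side (y) of the middle (which is where varies), each over two brass pins that stand 8 mm off the face below it.
- bezel_brass: Brass pendant bezel to seat: round open cup, 46 mm outside diameter, 12 mm high, about 40 g. Origin: centre of the base's outside; z out of the open mouth, x to the hanging loop (11 mm wide eye, 9.5 mm beyond the rim, 3 to 6 mm above the base). It starts base down on the slope, z leaning 0.45 rad to the rack's -x, loop up the slope; its rim is free to grip across the rack's y.
- bezel_loop (a point): Middle of the brass bezel's hanging loop: 26.5 mm from the bezel's axis along its x, 4.5 mm above its base plane.
- bezel_silver: A bystander: the same bezel in silver, on the rack's other place.
- setting_block: Setting block, fixed, hardwood 110 x 110 x 22 mm, with a green ring-shaped nest on top. Origin at the centre of its underside, x towards the gap in the ring.
- nest (a point): Centre of the nest's floor, 22 mm above the table; x to the gap, z up. The green ring is 50 mm inside and 62 mm outside diameter, 5 mm high, open over about 54 degrees towards +x; the bezel's loop must lie in that gap for the bezel to go down flat (0.2 rad of play). A seated bezel stands 7 mm out of the ring.
- case: Fixed wooden stone case, 126 (x) by 146 (y) by 44 mm high without lid, walls 6 mm. Origin: centre of its underside; front is -x, hinge along y at the top of the +x wall. Inside, a cream bar, 34 mm wide in x, top 18 mm above the origin, has wells at x -4, y -32 and +32 mm, a stone in each (which varies). Before and behind it (case x) are grooves 11 mm deeper for the fingers.
- lid (a joint): Angle of the case's dark wooden lid, rad: 0 closed, growing as it is lifted, 1.57 upright, at most 1.85. Stiff hinge: it stays where it is left; 2 to 3 N at the pull moves it. The lid is 7 mm thick, lies on the rim 44.5 mm above the case's underside and overhangs the front wall by 10 mm.
- lid_knob (a point): Centre of the lid's brass pull, a short bar along the hinge's direction (32 mm long with flat ends, 13 mm diameter, on an 8 mm stem): on the closed lid 18 mm above the lid's top face, 28 mm behind its front edge. It moves with the lid. Pinched by its two ends it can turn between the fingers.
- lid_hinge (a point): Middle of the hinge axis, which runs along the case's y. With the lid closed the pull is 108 mm from it towards the case's -x and 25 mm above it.
- stone_red: The red glass cabochon, 40 mm diameter, 14 mm high: straight side 7 mm high, then a dome; about 30 g. Origin: centre of its flat underside, z out of the dome. It lies dome up in one of the case's wells, hidden by the closed lid, between 3 mm high ridges on the cream bar; its front and back edges overhang the bar by 3 mm.
- stone_blue: A bystander: a blue stone of the same shape in the other well.
- pliers: Bystander: loose pliers with red handles, about 135 mm long, 12 mm high, lying behind the setting block.
- thread_spool: Bystander: standing white spool of thread, 44 mm diameter, 50 mm high.
- glue_bottle: Bystander: standing white bottle with a red cap, 36 mm diameter, 95 mm high.
- bead_jar: Bystander: standing amber jar with a green lid, 66 mm diameter, 95 mm high.

How it is judged:
By the outcome, as a careful person would: the job done as asked, in the order asked, and still so for the second after the job is handed in, while the arm keeps its last pose, push and grip.
It also fails if it takes over 72 s, if anything falls off the work surface, if the arm or the gripper's body presses on something with over 40 N, if the wrist force passes 120 N, or if a joint passes its speed limit or range.

## Working session

There is one attempt and no reset: what is moved stays moved. The work goes in short steps, Python scripts to look and compute and a tool call to move; the robot and the scene stay as the last step left them, time stands still between calls to the robot, and variables do not carry over. Pictures are saved under pics/ and viewed, and the job is handed in when it is done.

Besides the shell and the picture viewer there is one more tool, called as name([rows], argument=value, ...), one row to a line, values as JSON. move_arm: Moves the arm, as the interface text tells. Its arguments: {"type":"object","properties":{"increments":{"type":"array"}},"required":["increments"]}

```bash
mkdir -p pics
python3 - <<'E'
from station import *
import cv2
print(get_state())
for n in("side","top"):
    c=calibration(n);print(n,c)
    im=snapshot(n);cv2.imwrite(f"pics/{n}0.png",cv2.cvtColor(im,cv2.COLOR_RGB2BGR))
E
```

```text
{'time': 0.0, 'q': array([-1.47857141e+00,  3.14002533e-01,  4.49868786e-02,  1.30358650e+00,
       -4.07709771e-05,  1.43116362e+00]), 'dq': array([-8.62666352e-04,  2.22656670e-03, -4.82194875e-04, -9.42719249e-04,
       -7.99736069e-05,  1.95627229e-04]), 'tau': array([-1.05632858e-03, -4.80627823e+01,  2.98532599e+01,  1.93080615e-02,
       -5.19060677e-05, -2.32548530e-06]), 'tool_pos': array([ 132.04389362, -559.14782452,  247.41085039]), 'tcp_rot': array([-9.03144780e-04,  9.93287370e-01,  1.15669288e-01,  1.02085172e-06]), 'ft_force': array([-0.12808119, -1.44925261, -0.95640827]), 'wrist_torque': array([-0.00635686, -0.00762745,  0.00046306]), 'width': 85.569558217092}
side {'camera_matrix': array([[447.7723815 ,   0.        , 285.81694787],
       [  0.        , 447.7723815 , 207.78684081],
       [  0.        ,   0.        ,   1.        ]]), 'view': array([[ 9.57498178e-01, -2.87928770e-01, -1.71540615e-02,
        -5.67993704e+02],
       [-1.80125100e-01, -5.50431839e-01, -8.15217602e-01,
         1.83591409e+02],
       [ 2.25282460e-01,  7.83659246e-01, -5.78900682e-01,
         9.22978065e+02],
       [ 0.00000000e+00,  0.00000000e+00,  0.00000000e+00,
         1.00000000e+00]])}
top {'camera_matrix': array([[448.42353345,   0.        , 276.76293589],
       [  0.        , 448.42353345, 209.67507663],
       [  0.        ,   0.        ,   1.        ]]), 'view': array([[-4.98560641e-03, -9.99615035e-01, -2.72933422e-02,
         1.79375589e+01],
       [-9.97061308e-01,  7.05566597e-03, -7.62821391e-02,
         6.06615953e+02],
       [ 7.64453458e-02,  2.68328228e-02, -9.96712651e-01,
         1.09688896e+03],
       [ 0.00000000e+00,  0.00000000e+00,  0.00000000e+00,
         1.00000000e+00]])}
```

View pics/side0.png

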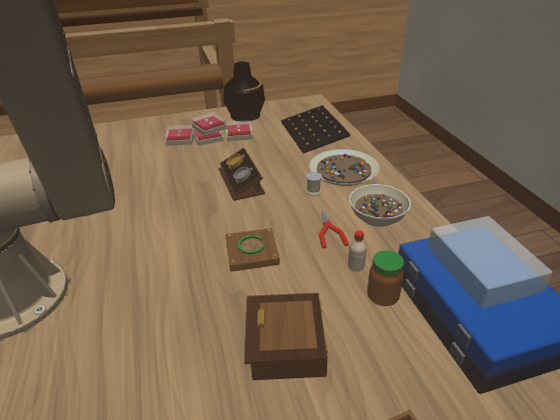

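View pics/top0.png

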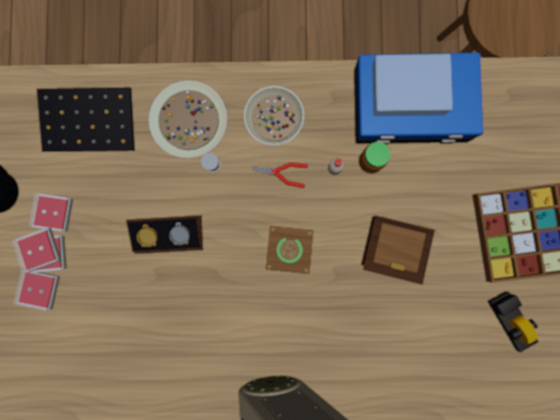

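Side: brass at about (235,160), silver (243,174), nest (252,244), case (285,335). Top: brass (147,236), nest (289,250), case (399,249). I'll enlarge these.

Run:
```python
import cv2,numpy as np
t=cv2.imread("pics/top0.png");s=cv2.imread("pics/side0.png")
def crop(im,x,y,w,h,k,n): cv2.imwrite(f"pics/{n}.png",cv2.resize(im[y:y+h,x:x+w],None,fx=k,fy=k,interpolation=cv2.INTER_CUBIC))
crop(t,120,205,95,60,8,"c_rack");crop(t,257,217,66,66,8,"c_block");crop(t,355,205,90,90,6,"c_case")
crop(s,210,140,70,70,8,"s_rack")
```

```text
(no output)
```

View pics/c_rack.png

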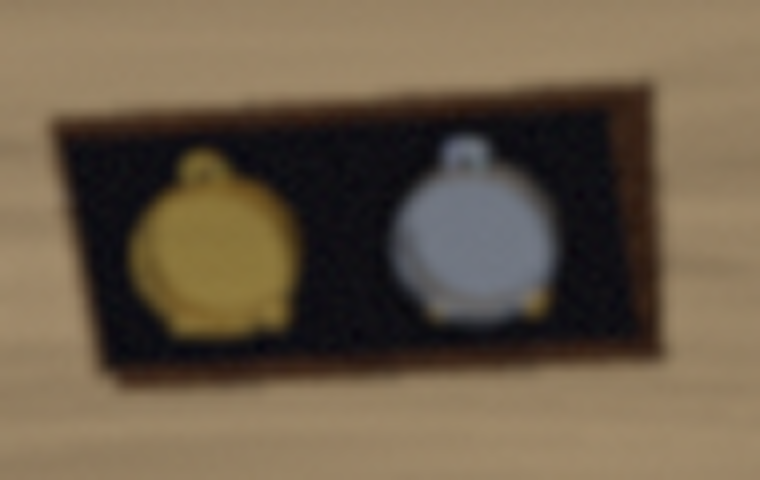

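View pics/c_block.png

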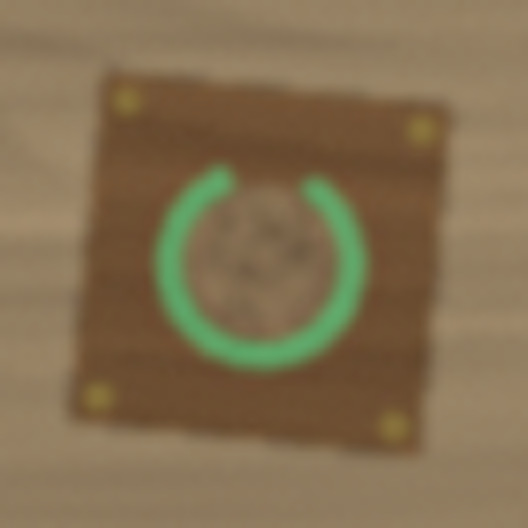

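View pics/c_case.png

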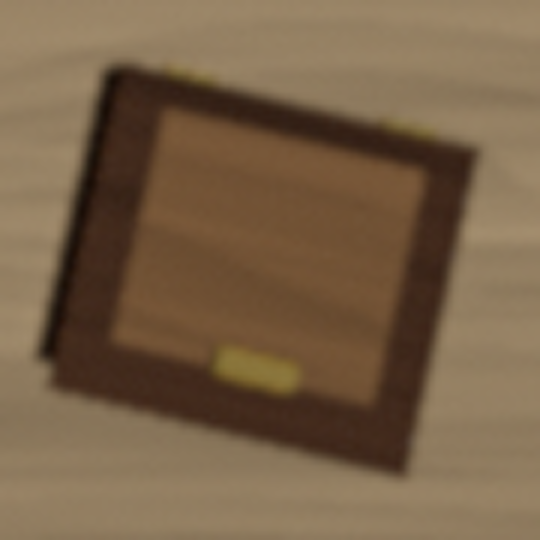

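View pics/s_rack.png

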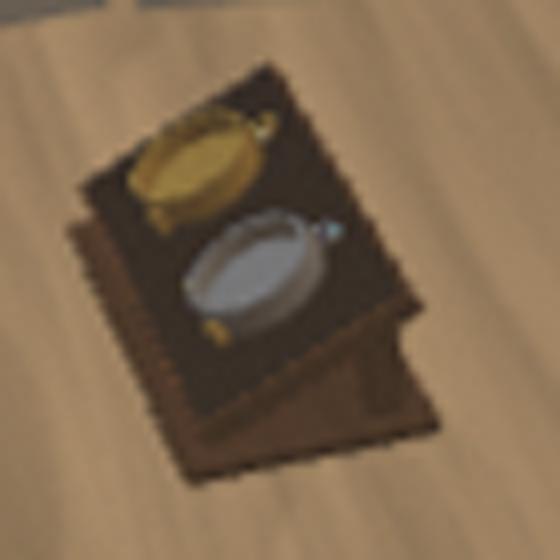

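```bash
cat > h.py <<'E'
import numpy as np,cv2
import station
from station import *
C={n:calibration(n) for n in("side","top")}
def proj(n,P):
    c=C[n];P=np.atleast_2d(P).astype(float);p=P@c["view"][:3,:3].T+c["view"][:3,3]
    q=p@c["camera_matrix"].T;return q[:,:2]/q[:,2:]
def onz(n,uv,z):
    c=C[n];R=c["view"][:3,:3];t=c["view"][:3,3];o=-R.T@t
    uv=np.atleast_2d(uv);d=np.c_[uv,np.ones(len(uv))]@np.linalg.inv(c["camera_matrix"]).T@R
    return o+d*((z-o[2])/d[:,2])[:,None]
def tri(a,b):
    A=[];B=[]
    for n,uv in(("side",a),("top",b)):
        c=C[n];M=c["camera_matrix"]@c["view"][:3];
        for i in(0,1): r=uv[i]*M[2]-M[i];A.append(r[:3]);B.append(-r[3])
    x,res,_,_=np.linalg.lstsq(np.array(A),np.array(B),rcond=None);return x
def rc(c,x0,y0,k): return (np.atleast_2d(c)+.5)/k-.5+np.array([x0,y0])
def tool():
    s=get_state();w,x,y,z=s["tcp_rot"]
    from scipy.spatial.transform import Rotation as R
    return s,R.from_quat([x,y,z,w]).as_matrix()
def go(P,yaw=None):
    """world target TCP -> tool shift and turn; yaw = world direction of tool y mod pi"""
    s,R=tool();d=R.T@(np.array(P)-s["tool_pos"])
    cy=np.arctan2(R[1,1],R[0,1]);turn=None
    if yaw is not None: turn=np.degrees(-((yaw-cy+np.pi/2)%np.pi-np.pi/2))
    return np.round(d,1),turn
E
python3 - <<'E'
from h import *
print([n for n in dir(station) if n[0]!='_'], getattr(station,'tips_ahead',None))
b=onz("top",rc([(106,70),(452,103),(418,455),(70,420)],257,217,8),22)
print("block",b,b.mean(0)); e=b-np.roll(b,-1,0);print(np.linalg.norm(e,axis=1),np.degrees(np.arctan2(e[:,1],e[:,0])))
r=onz("top",rc([(261.5,265),(155,265),(368,265),(262,370),(227,175),(317,187)],257,217,8),27);print("ring",r)
l=onz("top",rc([(113,68),(478,150),(408,475),(50,385)],355,205,6),51.5)
print("lid",l,l.mean(0));e=l-np.roll(l,-1,0);print(np.linalg.norm(e,axis=1),np.degrees(np.arctan2(e[:,1],e[:,0])))
print("knob",onz("top",rc([(257,370),(214,358),(300,382)],355,205,6),73))
# rack
f=rc([(50,122),(652,88),(662,352),(102,372)],120,205,8)
g=rc([(80,187),(268,65),(425,305),(200,418)],210,140,8)
for a,bb in [(1,0),(2,1),(3,2),(0,3)]:
    X=tri(g[a],f[bb]);print("rackc",X)
# bezel rim ctr (outer rim ellipse)
print("brass rim",tri(rc((197,158),210,140,8)[0],rc((214,252),120,205,8)[0]))
print("brass loop",tri(rc((265,125),210,140,8)[0],rc((203,168),120,205,8)[0]))
print("silver rim",tri(rc((255,258),210,140,8)[0],rc((473,240),120,205,8)[0]))
print("silver loop",tri(rc((333,229),210,140,8)[0],rc((467,150),120,205,8)[0]))
E
```

```text
['IKError', 'calibration', 'close_job', 'get_state', 'snapshot', 'tips_ahead'] 17.0
block [[567.80166734  31.86615856  22.        ]
 [556.87861927 -75.76728652  22.        ]
 [448.32301428 -64.07856931  22.        ]
 [459.42512262  43.43888083  22.        ]] [508.10710588 -16.13520411  22.        ]
[108.18628138 109.18308241 108.08912478 108.99267565] [ 84.2052471   -6.14564143 -95.89539202 173.9049078 ]
ring [[507.03914423 -16.19597322  27.        ]
 [507.19198608  16.72017418  27.        ]
 [506.88654881 -49.05904902  27.        ]
 [474.79757886 -16.12075175  27.        ]
 [534.8454289   -5.71586049  27.        ]
 [530.99272998 -33.52766407  27.        ]]
lid [[ 587.76440772 -220.25484861   51.5       ]
 [ 553.87607919 -365.00233743   51.5       ]
 [ 424.9797917  -333.37018556   51.5       ]
 [ 460.98097605 -192.49724876   51.5       ]] [ 506.90031367 -277.78115509   51.5       ]
[148.66154287 132.72093264 145.40037688 129.78645112] [  76.82322228  -13.78833971 -104.33555863  167.65068134]
knob [[ 467.71269944 -269.71758174   73.        ]
 [ 472.44040342 -253.11566775   73.        ]
 [ 462.99223225 -286.29408288   73.        ]]
rackc [579.84059835 382.76492416  56.31184768]
rackc [590.56810109 197.39740217  58.51620443]
rackc [511.81809945 199.18205164  29.10128295]
rackc [504.25309196 377.35902511  21.23437833]
brass rim [541.38039352 333.31856292  50.17623139]
brass loop [566.87342052 334.46954761  58.46289419]
silver rim [544.97990377 252.70077723  53.70482665]
silver loop [572.35219911 253.36156569  59.59269537]
```

```bash
cat > rackfit.py <<'E'
from h import *
from scipy.optimize import least_squares
f=rc([(50,122),(652,88),(662,352),(102,372)],120,205,8)
g=rc([(80,187),(268,65),(425,305),(200,418)],210,140,8)[[1,2,3,0]]
bs=rc([(197,158),(265,125),(255,258),(333,229)],210,140,8); bt=rc([(214,252),(203,168),(473,240),(467,150)],120,205,8)
c,s_=np.cos(.45),np.sin(.45)
def model(p):
    x,y,w,L,s=p[:5]
    Q=[]
    def F(a,yy,h): return [a*c-h*s_,yy,42+a*s_+h*c]
    Q+=[F(L/2,88,0),F(L/2,-88,0),F(-L/2,-88,0),F(-L/2,88,0)]
    for yy in(40,-40): Q+=[F(s,yy,12),F(s+26.5,yy,5)]
    Q=np.array(Q);cw,sw=np.cos(w),np.sin(w)
    return np.c_[x+cw*Q[:,0]-sw*Q[:,1],y+sw*Q[:,0]+cw*Q[:,1],Q[:,2]]
def res(p):
    M=model(p);return np.r_[(proj("top",M)+p[5:7]-np.r_[f,bt]).ravel(),(proj("side",M)+p[7:9]-np.r_[g,bs]).ravel(),p[5:]*.7]
r=least_squares(res,[546,291,.045,85,0,0,0,0,0])
print(r.x);print(np.round(res(r.x).reshape(-1,2),1)[:16])
M=model(r.x);print(np.round(M,1))
E
python3 rackfit.py
```

```text
[ 5.46848784e+02  2.90662425e+02  4.91164824e-02  8.45974332e+01
  2.19557233e+00  1.60577997e-02 -3.00375105e-02 -3.22207279e-01
  2.22466891e-01]
[[ 0.2  0.4]
 [-3.1  0.7]
 [-0.2 -1. ]
 [-0.1  0.3]
 [ 0.7  0.2]
 [ 1.  -0.5]
 [ 0.9 -0.1]
 [ 0.7 -0. ]
 [ 0.7 -0.8]
 [-1.4 -1.7]
 [-0.2  1.6]
 [ 0.1 -0.4]
 [ 0.1 -0.4]
 [ 0.7  0.4]
 [ 0.2  0.5]
 [-0.1  0.7]]
[[580.6 380.4  60.4]
 [589.2 204.6  60.4]
 [513.1 200.9  23.6]
 [504.5 376.7  23.6]
 [541.6 330.5  53.8]
 [568.5 331.8  59. ]
 [545.6 250.6  53.8]
 [572.4 251.9  59. ]]
```

Run:
```python
from h import *
print(tool()[1].round(3)); print(go([450,-150,230]))
```

```text
[[ 0.973  0.23  -0.   ]
 [ 0.23  -0.973  0.002]
 [ 0.    -0.002 -1.   ]]
(array([ 403.4, -325.2,   18.1]), None)
```

move_arm([
  [403, -325, 18, -100, 0.45],
  [403, -325, 18, -100, 0.45],
  [403, -325, 18, -100, 0.45],
  [403, -325, 18, -100, 0.45],
  [403, -325, 18, -100, 0.45],
  [403, -325, 18, -100, 0.45],
  [403, -325, 18, -100, 0.45],
  [403, -325, 18, -100, 0.45],
  [403, -325, 18, -100, 0.45],
  [403, -325, 18, -100, 0.45],
  [403, -325, 18, -100, 0.45],
  [403, -325, 18, -100, 0.45],
])

```text
time: 1.3
tool_pos: [450.8, -148.1, 229.7]
tcp_rot: [-0.0, 0.546, 0.838, 0.0]
ft_force: [-0.7, 0.1, -0.6]
width: 62.0
```

Run:
```python
from h import *
print(go([541.5,332.5,110],1.617),get_state()["q"],get_state()["tool_pos"])
```

```text
(array([402.7, 277.4, 120.1]), np.float64(-68.78648789966923)) [-4.87145367e-01  1.26900401e-01 -2.37771129e-01  1.20701343e+00
  4.31506353e-04  6.67201565e-01] [ 450.75161128 -148.10572236  229.72962215]
```

move_arm([
  [402.7, 277.4, 120, -69, 0.45],
  [402.7, 277.4, 120, -69, 0.45],
  [402.7, 277.4, 120, -69, 0.45],
  [402.7, 277.4, 120, -69, 0.45],
  [402.7, 277.4, 120, -69, 0.45],
  [402.7, 277.4, 120, -69, 0.45],
  [402.7, 277.4, 120, -69, 0.45],
  [402.7, 277.4, 120, -69, 0.45],
  [402.7, 277.4, 120, -69, 0.45],
  [402.7, 277.4, 120, -69, 0.45],
  [402.7, 277.4, 120, -69, 0.45],
  [402.7, 277.4, 120, -69, 0.45],
])

```text
time: 2.5
tool_pos: [544.3, 329.7, 108.7]
tcp_rot: [-0.001, -0.021, 1.0, -0.001]
ft_force: [-0.5, -0.2, 0.2]
width: 62.1
```

```bash
cat >> h.py <<'E'
def shot(n,x,y,w,h,k,name,pts=None):
    im=cv2.cvtColor(snapshot(n),cv2.COLOR_RGB2BGR);cv2.imwrite(f"pics/full_{name}.png",im)
    c=cv2.resize(im[y:y+h,x:x+w],None,fx=k,fy=k,interpolation=cv2.INTER_CUBIC)
    if pts is not None:
        for p in proj(n,pts):
            q=(p-np.array([x,y])+.5)*k-.5;cv2.circle(c,(int(q[0]),int(q[1])),2,(255,0,255),-1)
    cv2.imwrite(f"pics/{name}.png",c)
E
python3 - <<'E'
from h import *
s,R=tool();T=s["tool_pos"];print(T,s["q"],R.round(3))
pts=[T+R@np.array(v) for v in([0,0,0],[0,0,17],[0,31,17],[0,-31,17])]
shot("side",190,100,110,110,7,"s1",pts)
print(go([541.5,332.5,70],1.617))
E
```

```text
[544.27631147 329.69507797 108.65615187] [ 4.18751827e-01  5.02098387e-01 -1.82352062e-02  1.05323195e+00
 -3.72103738e-04  3.76356413e-01] [[-0.999 -0.042 -0.002]
 [-0.042  0.999 -0.001]
 [ 0.002 -0.001 -1.   ]]
(array([ 2.8,  4.1, 39.4]), np.float64(-0.3118240227615553))
```

View pics/s1.png

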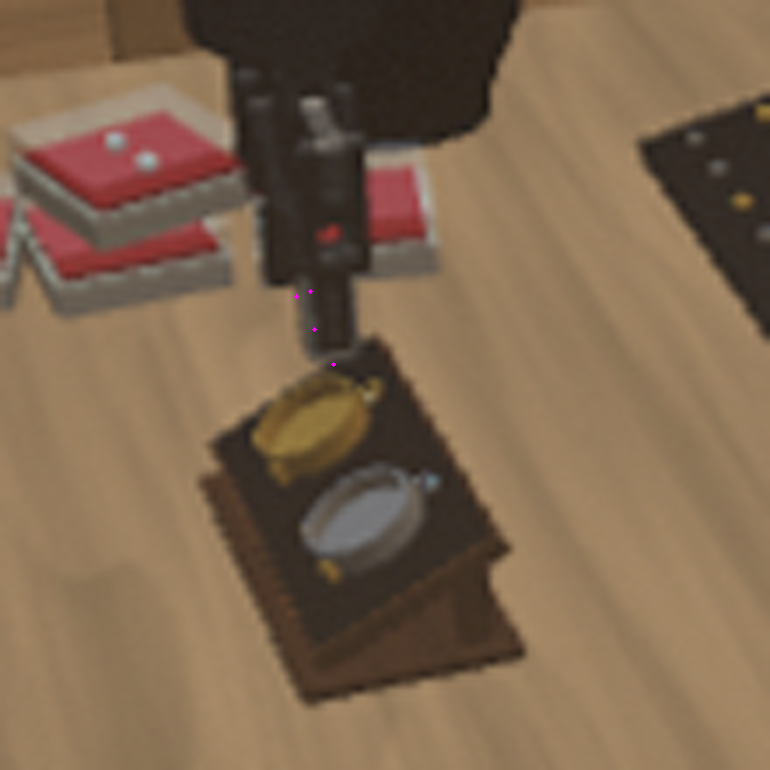

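move_arm([
  [2.8, 4, 15, 0, 0.45],
  [2.8, 4, 38, 0, 0.45],
  [2.8, 4, 38, 0, 0.45],
  [2.8, 4, 38, 0, 0.45],
])

```text
time: 2.95
tool_pos: [542.2, 331.0, 72.8]
tcp_rot: [-0.0, -0.019, 1.0, -0.0]
ft_force: [-0.4, -0.8, -0.9]
width: 61.8
```

Run:
```python
from h import *
s,R=tool();T=s["tool_pos"];print(T,R[:,1])
pts=[T+R@np.array(v) for v in([0,0,17],[0,31,17],[0,-31,17])]
shot("side",190,110,90,90,8,"s2",pts)
shot("top",105,190,110,90,7,"t2",pts)
print(go([541.5,332.5,65],1.617))
```

```text
[542.22015168 331.04378494  72.78255865] [-3.79353802e-02  9.99280004e-01 -6.17605670e-04]
(array([1.7, 0.6, 8.8]), np.float64(-0.4427767205043927))
```

View pics/s2.png

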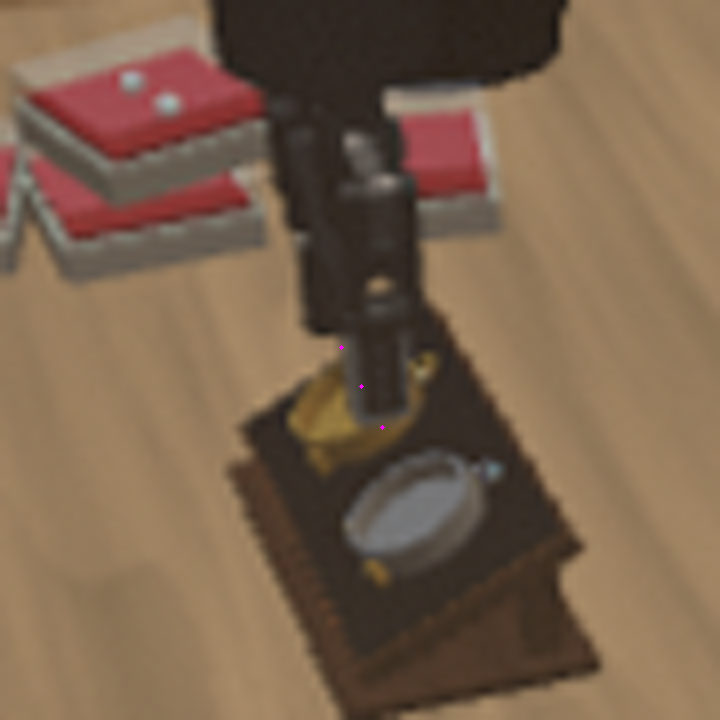

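View pics/t2.png

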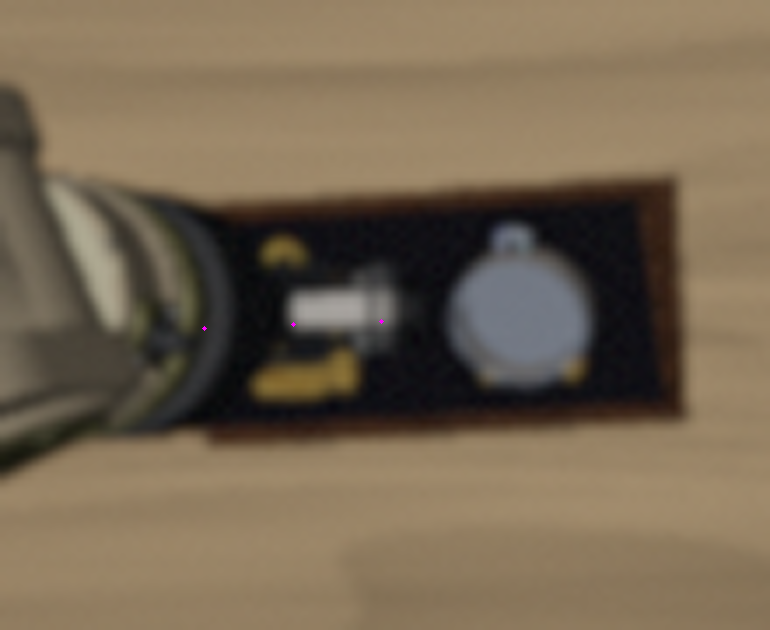

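move_arm([
  [2.5, 1, 3, 0, 0.45],
  [2.5, 1, 6.5, 0, 0.45],
  [2.5, 1, 6.5, 0, 0.45],
  [2.5, 1, 6.5, 0, 0.45],
])

```text
time: 3.45
tool_pos: [539.7, 333.6, 65.7]
tcp_rot: [-0.0, -0.02, 1.0, -0.0]
ft_force: [-0.8, -0.8, -0.9]
width: 62.1
```

move_arm([
  [0, 0, 0, 0, 0.2],
  [0, 0, 0, 0, 0.05],
  [0, 0, 0, 0, 0.0],
  [0, 0, 0, 0, -0.2],
  [0, 0, 0, 0, -0.2],
  [0, 0, 0, 0, -0.2],
])

```text
time: 4.05
tool_pos: [539.9, 333.0, 66.7]
tcp_rot: [0.0, -0.02, 1.0, -0.0]
ft_force: [-1.2, -3.0, 6.2]
width: 41.1
```

Run:
```python
from h import *
shot("side",190,110,90,90,8,"s3")
shot("top",105,190,110,90,7,"t3")
print(get_state()["width"],get_state()["tool_pos"])
```

```text
41.61463162024637 [539.93633824 333.07335465  66.708613  ]
```

View pics/s3.png

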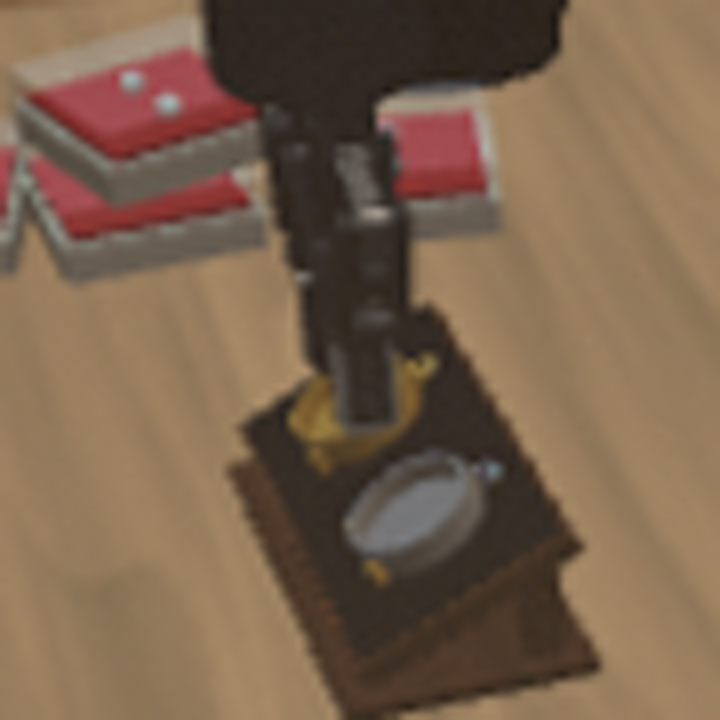

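View pics/t3.png

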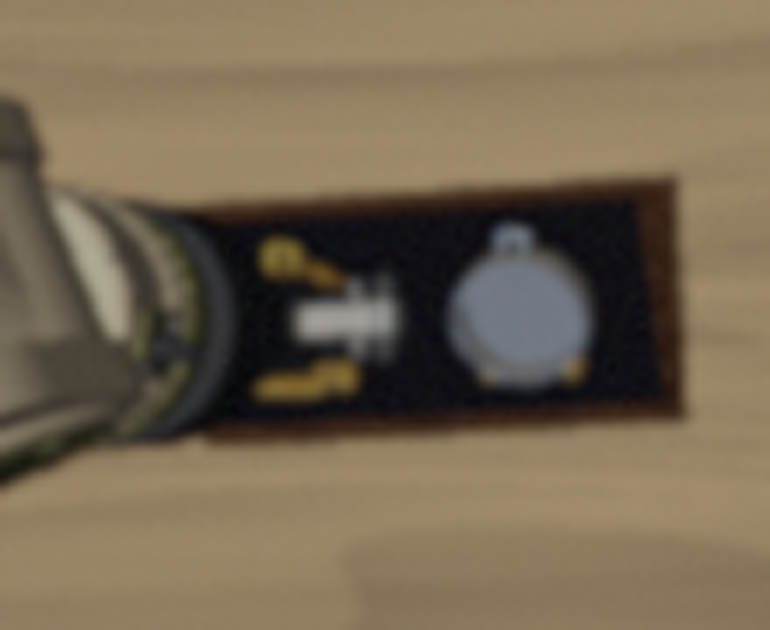

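Run:
```python
from h import *
s,R=tool();T=s["tool_pos"]
for w,a in((21,10),(21,14),(21,17),(35,10),(35,14),(35,17)):
    print(w,a,(proj("side",T+R@np.array([0,-w,a]))-[190,110]+.5)*8)
```

```text
21 10 [[368.46603134 410.43588175]]
21 14 [[369.41101875 420.41022283]]
21 17 [[370.11748326 427.86695492]]
35 10 [[378.06962259 428.9877007 ]]
35 14 [[379.00502156 439.01433897]]
35 17 [[379.70429829 446.5099584 ]]
```

move_arm([
  [0, 0, 0, 0, 0.45],
  [0, 0, 0, 0, 0.45],
  [0, 0, 0, 0, 0.45],
  [0, 0, 2, 0, 0.45],
  [0, 0, 4, 0, 0.45],
  [0, 0, 4, 0, 0.45],
])

```text
time: 4.75
tool_pos: [539.4, 333.4, 61.1]
tcp_rot: [-0.0, -0.02, 1.0, -0.0]
ft_force: [0.5, 0.3, 0.0]
width: 61.7
```

Run:
```python
from h import *
shot("side",190,110,90,90,8,"s4")
shot("top",105,190,110,90,7,"t4")
print(get_state()["ft_force"],get_state()["tool_pos"])
```

```text
[ 0.26147198  0.4718593  -0.46205178] [539.66363074 333.51777909  61.49118257]
```

View pics/s4.png

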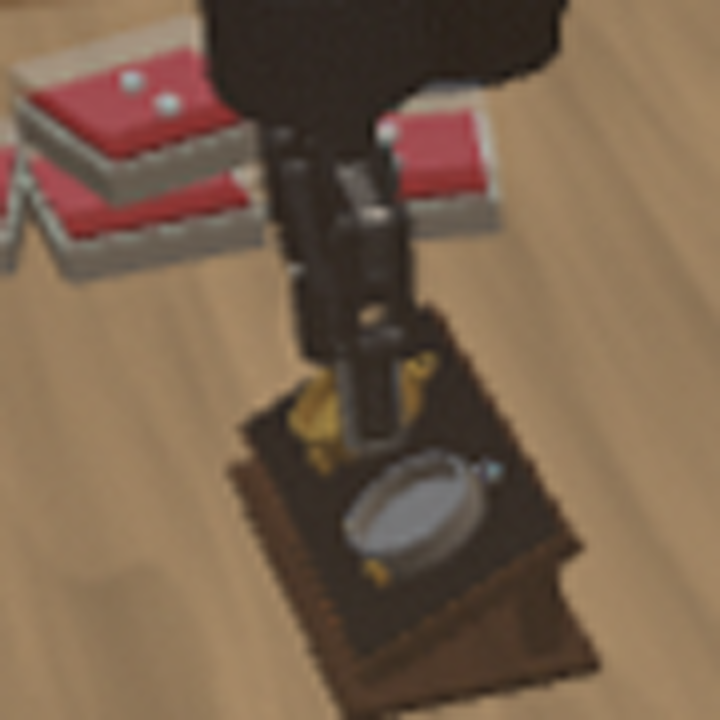

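View pics/t4.png

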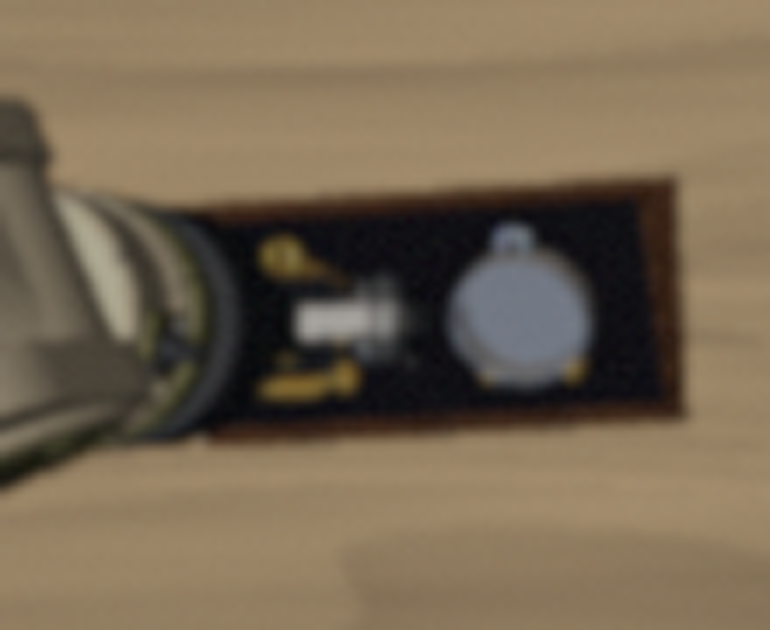

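move_arm([
  [0, 0, 0, 0, 0.2],
  [0, 0, 0, 0, 0.05],
  [0, 0, 0, 0, 0.0],
  [0, 0, 0, 0, -0.2],
  [0, 0, 0, 0, -0.2],
  [0, 0, 0, 0, -0.2],
])

```text
time: 5.45
tool_pos: [539.9, 333.6, 62.3]
tcp_rot: [0.0, -0.02, 1.0, 0.0]
ft_force: [-1.4, -0.3, 5.4]
width: 42.9
```

move_arm([
  [0, 0, -4, 0, -0.3],
  [0, 0, -10, 0, -0.3],
  [0, 0, -16, 0, -0.3],
  [0, 0, -24, 0, -0.3],
  [0, 0, -24, 0, -0.3],
])

```text
time: 5.95
tool_pos: [540.8, 334.0, 87.4]
tcp_rot: [0.001, -0.02, 1.0, 0.0]
ft_force: [-0.2, -0.1, -0.6]
width: 43.3
```

Run:
```python
from h import *
shot("side",190,95,90,90,8,"s5")
shot("top",105,190,110,90,7,"t5")
s=get_state();print(s["ft_force"],s["tool_pos"],s["width"])
```

```text
[-0.96223091 -0.13432199 -0.90173659] [540.12836371 333.70569434  86.2084558 ] 43.3859905011252
```

View pics/s5.png

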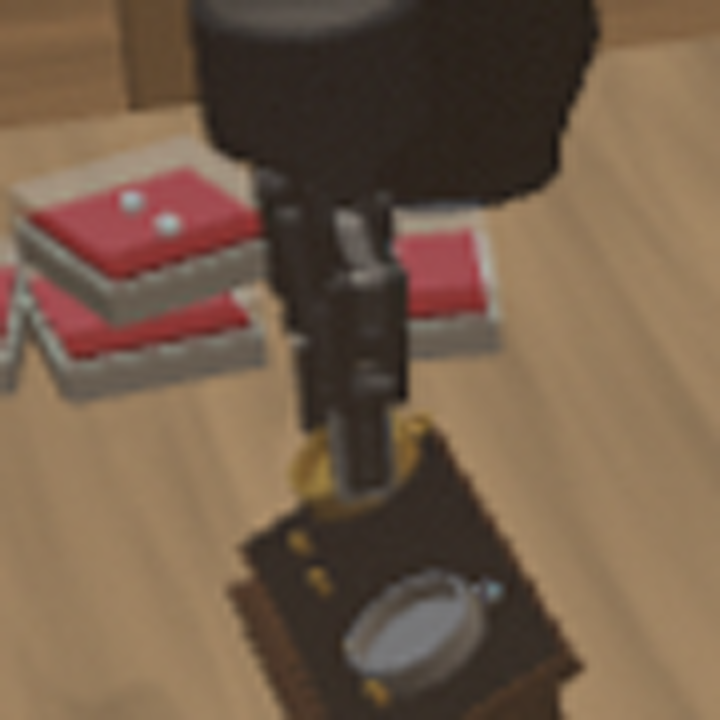

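View pics/t5.png

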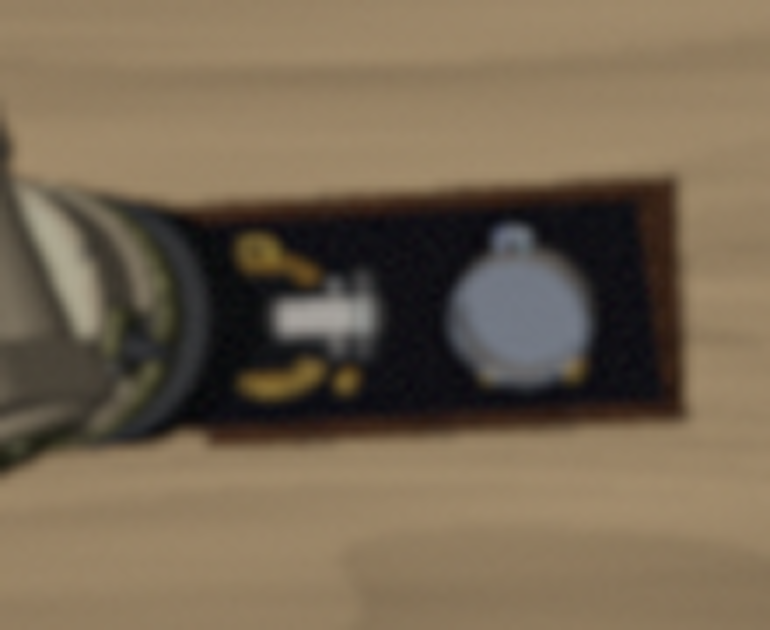

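Run:
```python
from h import *
print(go([500.5,-15.5,100],np.radians(92.3-8.7)))
print(tool()[1].round(3))
```

```text
(array([  53.5, -347.3,  -13.9]), np.float64(8.681321729049444))
[[-0.999 -0.04   0.001]
 [-0.04   0.999  0.   ]
 [-0.001  0.    -1.   ]]
```

move_arm([
  [0, 0, -40, 0, -0.3],
  [5, -40, -40, 2, -0.3],
  [12, -80, -40, 3, -0.3],
  [18, -120, -40, 4, -0.3],
  [25, -165, -40, 5, -0.3],
  [32, -210, -40, 6, -0.3],
  [40, -255, -40, 8, -0.3],
  [47, -300, -35, 8.7, -0.3],
  [53.5, -347, -25, 8.7, -0.3],
  [53.5, -347, -14, 8.7, -0.3],
  [53.5, -347, -14, 8.7, -0.3],
  [53.5, -347, -14, 8.7, -0.3],
])

```text
time: 7.25
tool_pos: [499.8, -14.5, 99.5]
tcp_rot: [-0.001, 0.056, 0.998, 0.0]
ft_force: [0.5, 0.1, -0.2]
width: 43.4
```

Run:
```python
from h import *
shot("side",205,175,100,100,8,"s6")
shot("top",230,190,110,90,7,"t6")
s=get_state();print(s["ft_force"],s["tool_pos"],s["width"],tool()[1].round(3))
```

```text
[0.79779993 0.25515911 0.02386628] [500.4593893  -14.01642166 100.07319822] 43.120815936141376 [[-0.994  0.11   0.   ]
 [ 0.11   0.994  0.   ]
 [-0.     0.    -1.   ]]
```

View pics/s6.png

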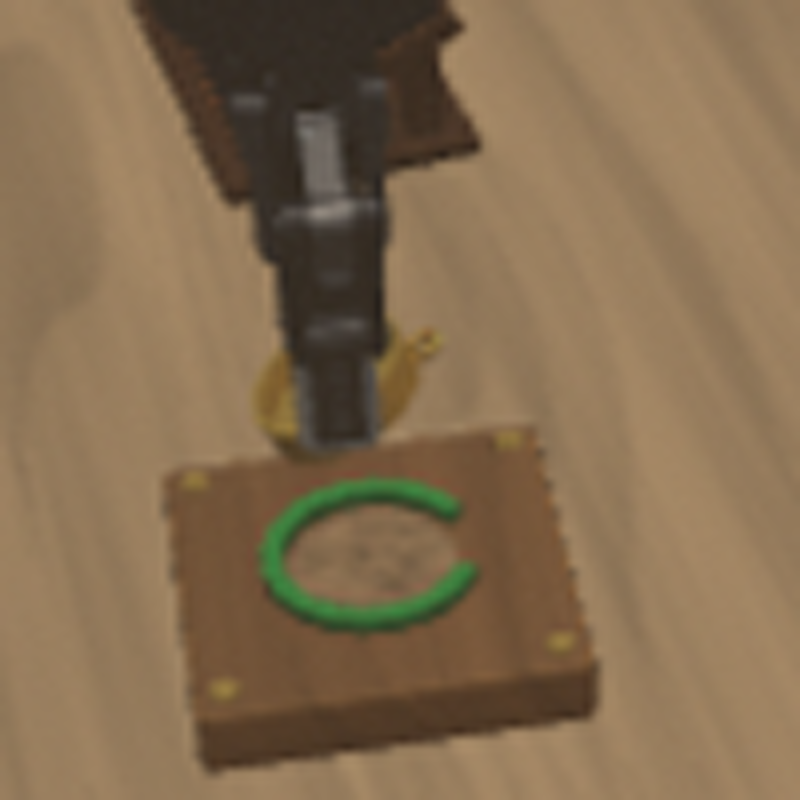

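View pics/t6.png

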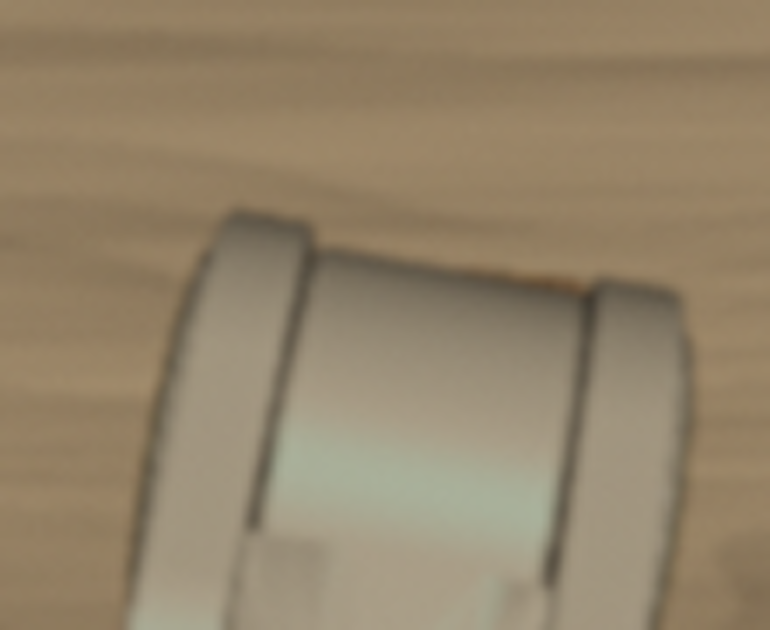

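```bash
cat > ov.py <<'E'
from h import *
def bez(T,R,ox,oz,tilt,yaw0=0.0):
    # bezel pts in world; tool x is -bezel x
    X=-R[:,0];Y=-R[:,1]*-1;Y=np.cross([0,0,1],X);Z=np.array([0,0,1.])
    bx=np.cos(tilt)*X+np.sin(tilt)*Z; bz=-np.sin(tilt)*X+np.cos(tilt)*Z
    o=T+ox*X+oz*Z; a=np.linspace(0,2*np.pi,60)
    P=[o+23*np.cos(t)*bx+23*np.sin(t)*Y+h*bz for h in(0,12) for t in a]
    P+=[o+26.5*bx+4.5*bz]*3+[o+32.5*bx+4.5*bz]
    return np.array(P)
def ring(cx,cy,r,z): 
    a=np.linspace(0,2*np.pi,80);return np.c_[cx+r*np.cos(a),cy+r*np.sin(a),0*a+z]
def draw(full,n,x,y,w,h,k,name,pts):
    im=cv2.imread(full);c=cv2.resize(im[y:y+h,x:x+w],None,fx=k,fy=k,interpolation=cv2.INTER_CUBIC)
    for p in proj(n,pts):
        q=(p-np.array([x,y])+.5)*k-.5;cv2.circle(c,(int(q[0]),int(q[1])),1,(255,0,255),-1)
    cv2.imwrite(f"pics/{name}.png",c)
E
python3 - <<'E'
from ov import *
s,R=tool();T=s["tool_pos"]
P=np.r_[bez(T,R,6.8,-19.3,.45),ring(507.3,-16.2,31,27),ring(507.3,-16.2,25,27)]
draw("pics/full_s6.png","side",205,175,100,100,8,"o6",P)
draw("pics/full_t2.png","top",257,217,66,66,8,"o6t",np.r_[ring(507.3,-16.2,31,27),ring(507.3,-16.2,25,27)])
E
```

```text
(no output)
```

View pics/o6.png

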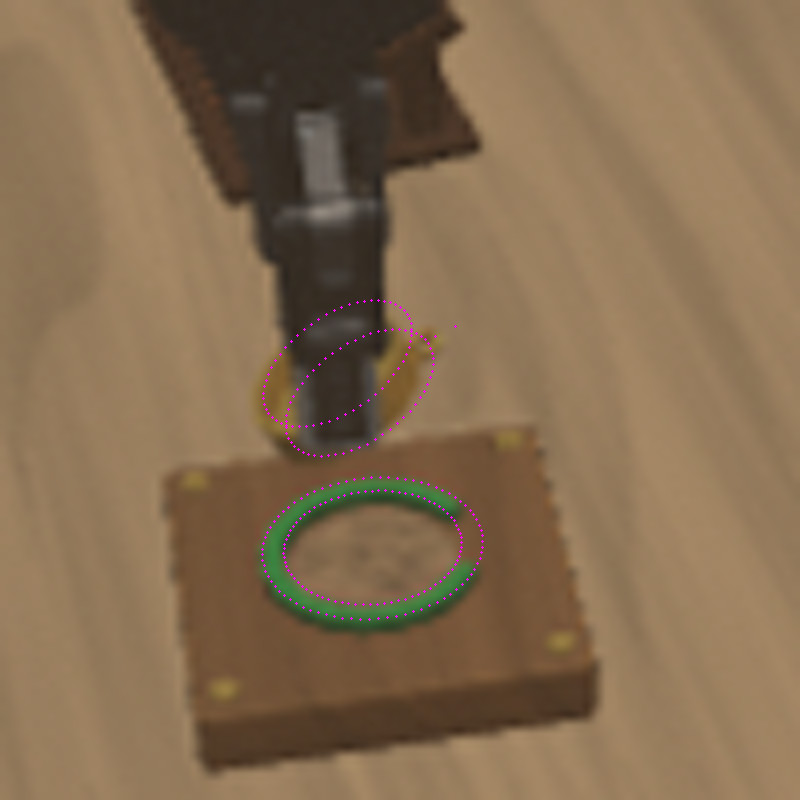

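View pics/o6t.png

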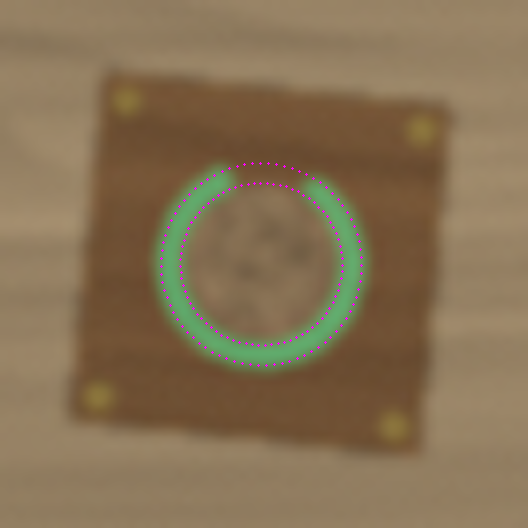

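```bash
python3 - <<'E'
from ov import *
s,R=tool();T=s["tool_pos"]
for i,(a,b,t) in enumerate([(4.5,-20.5,.45),(4,-20.5,.33)]):
    draw("pics/full_s6.png","side",230,205,40,35,19,f"o7_{i}",bez(T,R,a,b,t))
E
python3 - <<'E'
import cv2,numpy as np
a=[cv2.imread(f"pics/o7_{i}.png") for i in(0,1)]
o=np.vstack([cv2.resize(x,None,fx=.9,fy=.9)[:300*1] if 0 else cv2.resize(x[:560],(520,383)) for x in a]);o=np.clip(o*1.6,0,255).astype('uint8')
cv2.imwrite("pics/o7.png",np.hstack([o[:383,:400],o[383:,:400]]))
E
```

```text
(no output)
```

View pics/o7.png

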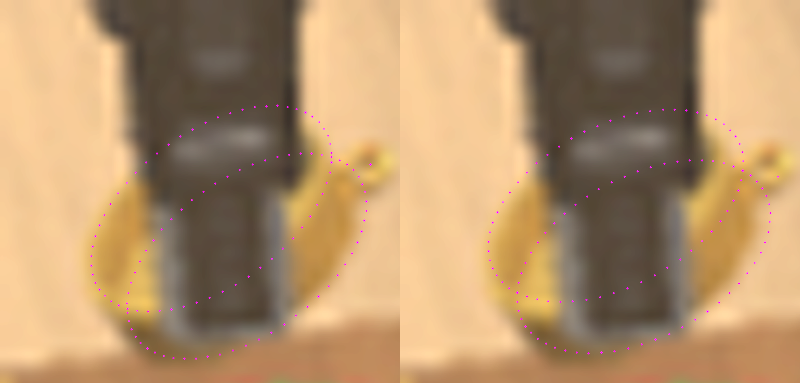

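move_arm([
  [-1.8, -1.3, 15, 0, -0.3],
  [-1.8, -1.3, 32, 0, -0.3],
  [-1.8, -1.3, 40, 0, -0.3],
  [-1.8, -1.3, 44, 0, -0.3],
  [-1.8, -1.3, 44, 0, -0.3],
  [-1.8, -1.3, 44, 0, -0.3],
])

```text
time: 7.95
tool_pos: [502.3, -16.5, 56.3]
tcp_rot: [0.0, 0.056, 0.998, -0.0]
ft_force: [0.3, 0.6, -0.2]
width: 43.1
```

Run:
```python
from ov import *
shot("side",205,190,90,75,8,"s8")
s,R=tool();T=s["tool_pos"];print(s["ft_force"],T,s["width"])
draw("pics/full_s8.png","side",205,190,90,75,8,"o8",np.r_[bez(T,R,3.7,-20,.45),ring(506.5,-15.9,31,27)])
```

```text
[ 1.20964877  0.56085757 -1.06841692] [502.38885187 -16.69947081  56.45453528] 43.456129180711244
```

View pics/s8.png

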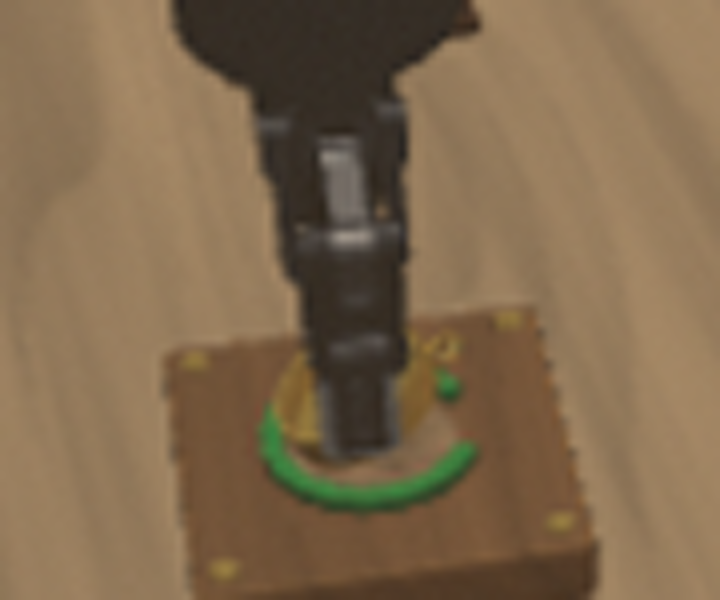

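View pics/o8.png

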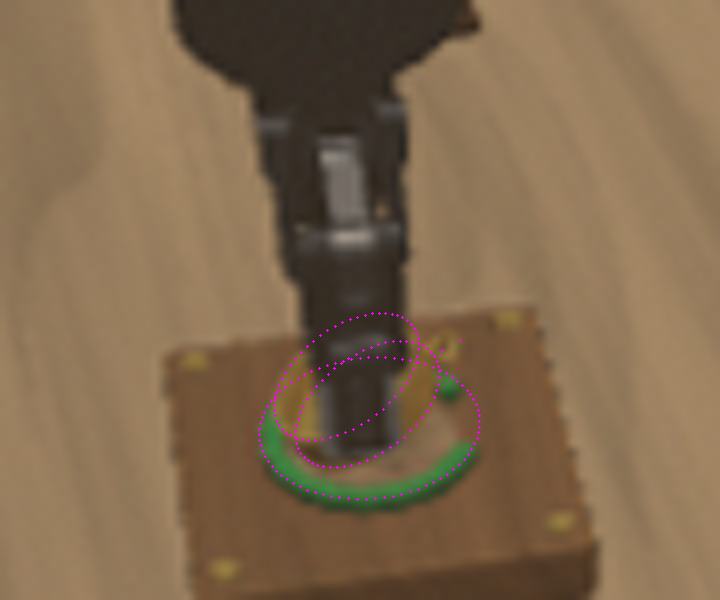

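move_arm([
  [0, 0.8, 2, 0, -0.3],
  [0, 0.8, 4, 0, -0.3],
  [0, 0.8, 6, 0, -0.3],
  [0, 0.8, 7, 0, -0.3],
  [0, 0.8, 7, 0, -0.3],
])

```text
time: 8.5
tool_pos: [503.3, -16.2, 50.0]
tcp_rot: [0.002, 0.056, 0.998, -0.0]
ft_force: [0.5, 0.5, 8.6]
width: 43.8
```

move_arm([
  [0, 0, 1, 0, -0.3],
  [0, 0, 2, 0, -0.3],
  [0, 0, 3, 0, -0.3],
  [0, 0, 4, 0, -0.3],
  [0, 0, 4, 0, -0.3],
])

```text
time: 9.0
tool_pos: [505.2, -16.4, 47.6]
tcp_rot: [0.004, 0.056, 0.998, -0.0]
ft_force: [0.1, 1.3, 17.1]
width: 43.2
```

Run:
```python
from ov import *
s,R=tool();T=s["tool_pos"];print(s["ft_force"],T,s["width"])
shot("side",205,190,90,75,8,"s9")
```

```text
[ 0.1142992   1.31323015 17.11427816] [505.15817215 -16.41707407  47.60193579] 43.1701553086307
```

View pics/s9.png

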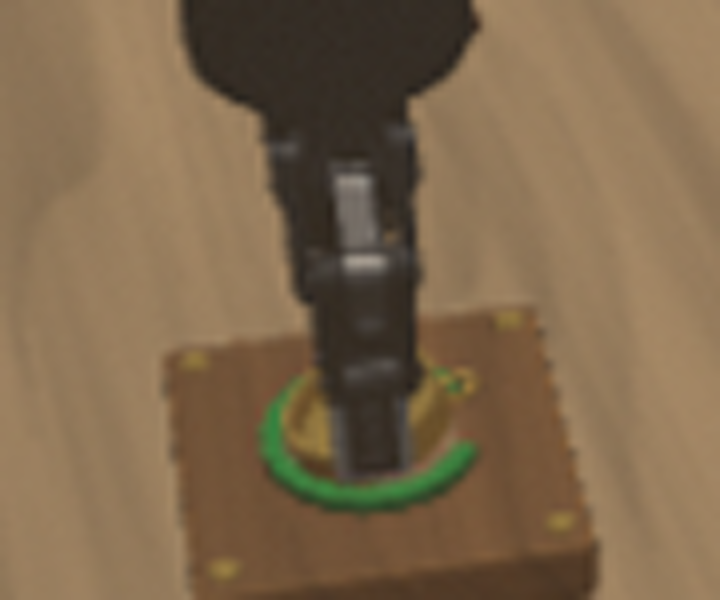

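move_arm([
  [0, 0, 0, 0, 0.0],
  [0, 0, 0, 0, 0.1],
  [0, 0, 0, 0, 0.3],
  [0, 0, 0, 0, 0.45],
  [0, 0, 0, 0, 0.45],
  [0, 0, -20, 0, 0.45],
  [0, 0, -50, 0, 0.45],
])

```text
time: 9.75
tool_pos: [499.8, -15.7, 93.2]
tcp_rot: [-0.003, 0.056, 0.998, 0.0]
ft_force: [-0.9, 0.4, 1.0]
width: 61.6
```

Run:
```python
from ov import *
s,R=tool();T=s["tool_pos"];print(s["ft_force"],T,s["width"])
shot("side",205,190,90,75,8,"s10")
```

```text
[-0.87457804  0.39803348  0.99555341] [499.81156064 -15.66694708  93.19000905] 61.63119541492212
```

View pics/s10.png

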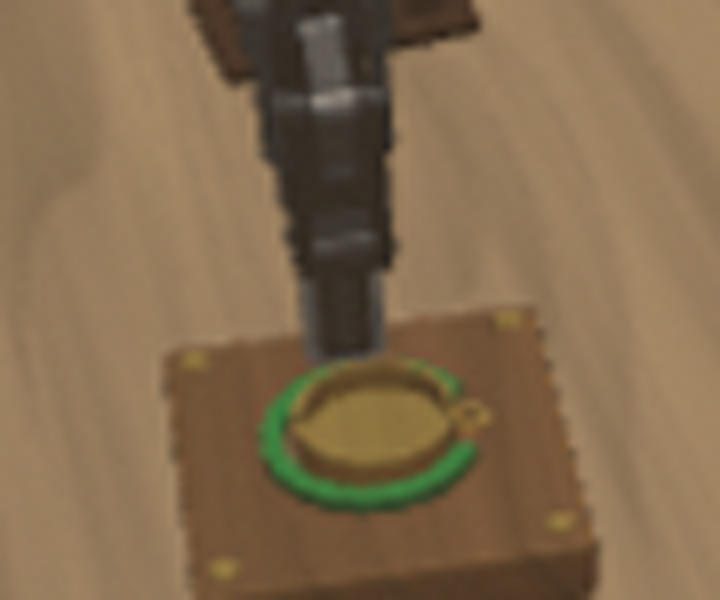

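Run:
```python
from ov import *
y=-.105;R=np.array([[-np.cos(y),-np.sin(y),0],[-np.sin(y),np.cos(y),0],[0,0,-1]])
P=[]
P.append(bez(np.array([507,-16,22]),R,0,0,0))
draw("pics/full_s10.png","side",205,190,90,75,8,"o10",np.vstack(P)-[0.8,0,1])
# knob
k=onz("top",rc([(257,370)],355,205,6),69.5+5);print(k)
yc=np.radians(-13.6);hin=None
# case frame from lid: front-edge mid
l=onz("top",rc([(113,68),(478,150),(408,475),(50,385)],355,205,6),51.5)
print((l[2]+l[3])/2,(l[0]+l[1])/2)
ks=np.array([(261,311),(261,327)]);print([tri(a,rc([(257,370)],355,205,6)[0]) for a in [(261,318)]])
im=cv2.imread("pics/side0.png")[285:385,235:335];cv2.imwrite("pics/s_case.png",cv2.resize(im,None,fx=6,fy=6,interpolation=cv2.INTER_CUBIC))
s,R=tool();print(R.round(3),s["q"])
```

```text
[[ 467.78770737 -269.36061207   74.5       ]]
[ 442.98038388 -262.93371716   51.5       ] [ 570.82024346 -292.62859302   51.5       ]
[array([ 467.8875309 , -270.45971034,   70.17034298])]
[[-0.994  0.112  0.003]
 [ 0.112  0.994 -0.001]
 [-0.003 -0.    -1.   ]] [-1.91727862e-01  2.73038959e-01 -3.94573056e-01  8.99804544e-01
 -8.96240844e-05 -7.97983692e-02]
```

View pics/o10.png

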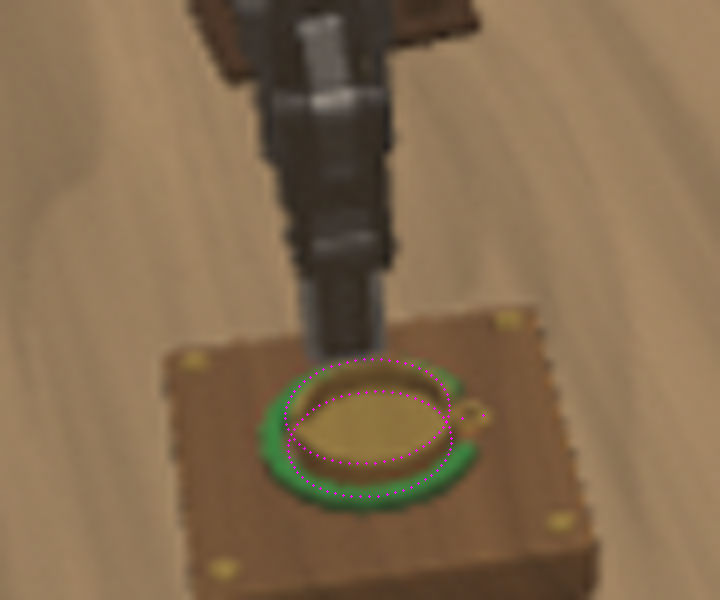

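View pics/s_case.png

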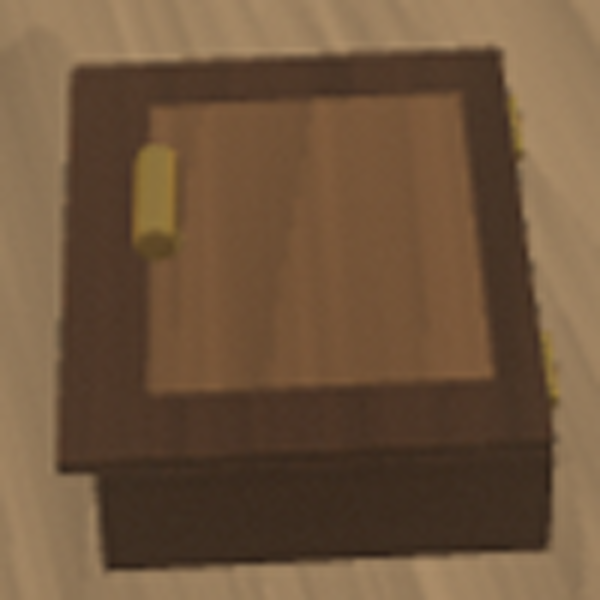

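Run:
```python
from h import *
print(go([467.8,-270,110],np.radians(76.6)))
```

```text
(array([   7. , -256.1,  -11. ]), np.float64(6.986869202188315))
```

move_arm([
  [0, 0, -17, 0, 0.3],
  [7, -40, -17, 1, 0.3],
  [7, -85, -17, 3, 0.3],
  [7, -130, -17, 5, 0.3],
  [7, -175, -17, 7, 0.3],
  [7, -220, -17, 7, 0.3],
  [7, -256, -17, 7, 0.3],
  [7, -256, -17, 7, 0.3],
  [7, -256, -17, 7, 0.3],
  [7, -256, -17, 7, 0.3],
])

```text
time: 10.8
tool_pos: [465.9, -268.5, 111.3]
tcp_rot: [-0.001, 0.117, 0.993, 0.001]
ft_force: [-1.0, 1.3, -0.8]
width: 55.7
```

Run:
```python
from ov import *
s,R=tool();T=s["tool_pos"];print(s["ft_force"],T,s["width"],R.round(3))
pts=[T+R@np.array(v) for v in([0,0,17],[0,27,17],[0,-27,17])]
shot("side",225,260,110,90,7,"s11",pts)
shot("top",257,217,66,66,8,"t11",None)
print(go([467.8,-270,75],np.radians(76.6)))
```

```text
[-1.04816078  1.33526416 -0.76491333] [ 465.90877396 -268.45548997  111.32936771] 55.656131966100894 [[-0.973  0.231 -0.001]
 [ 0.231  0.973  0.001]
 [ 0.001  0.001 -1.   ]]
(array([-1.9, -1.5, 36.6]), np.float64(0.08325699801288954))
```

View pics/s11.png

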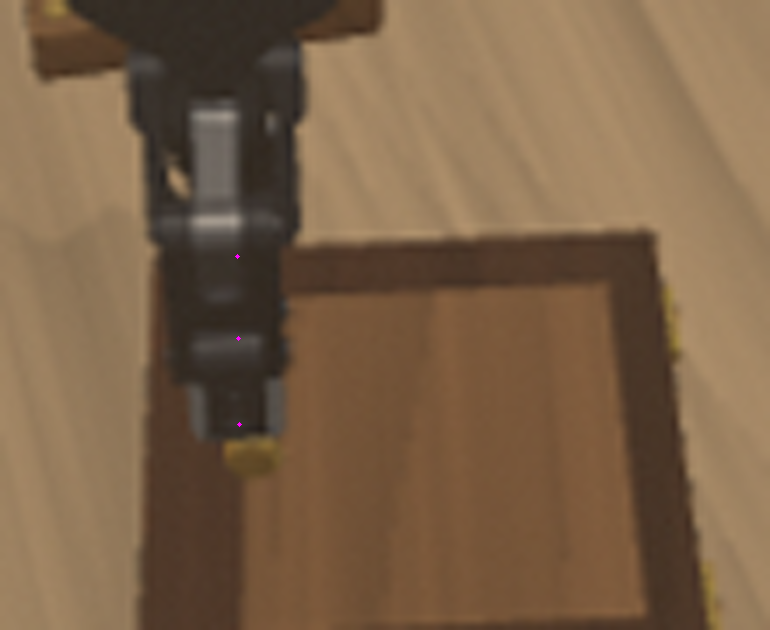

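View pics/t11.png

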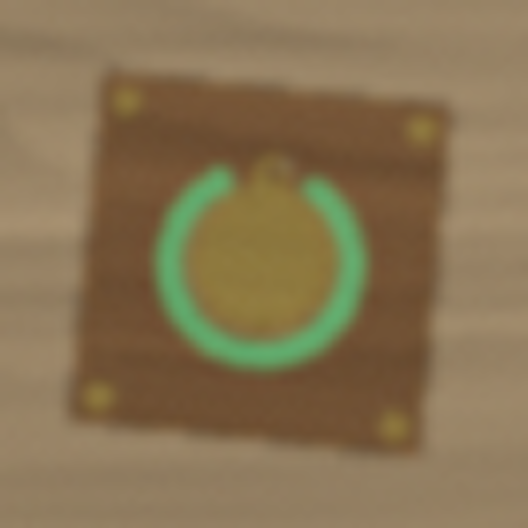

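move_arm([
  [-3.2, -1, 10, 0, 0.3],
  [-3.2, -1, 25, 0, 0.3],
  [-3.2, -1, 35.5, 0, 0.3],
  [-3.2, -1, 35.5, 0, 0.3],
  [-3.2, -1, 35.5, 0, 0.3],
])

```text
time: 11.4
tool_pos: [469.1, -270.9, 75.9]
tcp_rot: [-0.0, 0.117, 0.993, 0.0]
ft_force: [0.3, 0.4, -0.4]
width: 55.4
```

Run:
```python
from ov import *
s,R=tool();T=s["tool_pos"];print(s["ft_force"],T,s["width"])
shot("side",235,275,80,70,9,"s12")
shot("top",355,205,90,90,6,"t12",None)
```

```text
[ 0.29513908  0.37749196 -0.36123133] [ 469.10103088 -270.85099876   75.93788972] 55.42752135156104
```

View pics/s12.png

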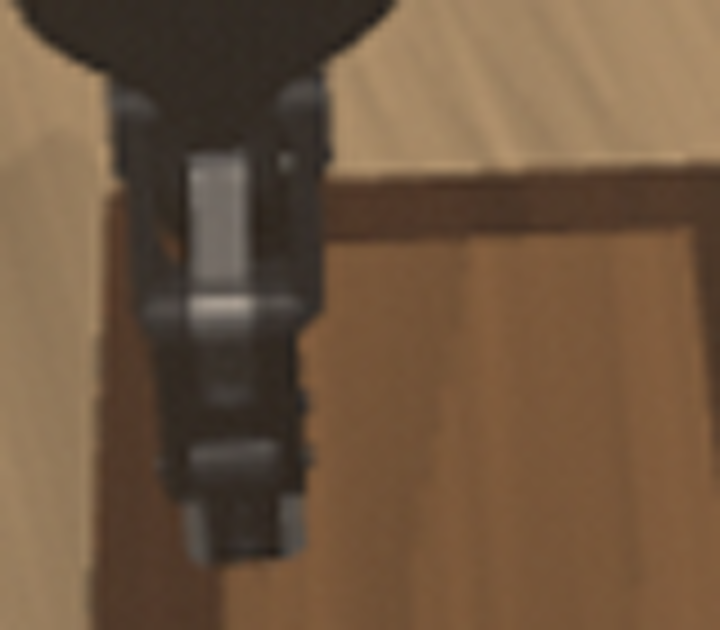

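View pics/t12.png

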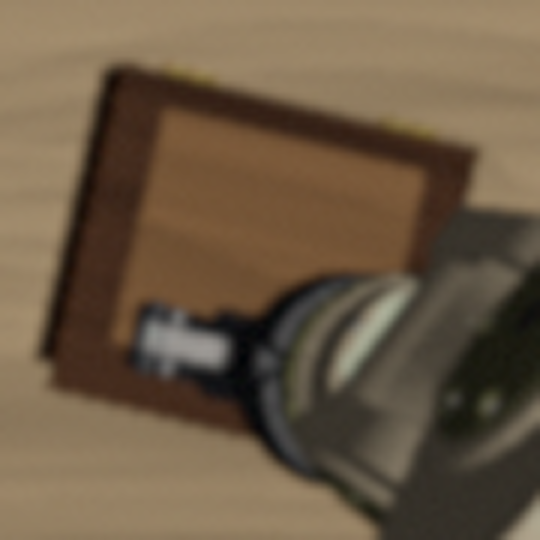

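move_arm([
  [2, 0, 0, 0, 0.1],
  [2, 0, 0, 0, -0.1],
  [2, 0, 0, 0, -0.4],
  [2, 0, 0, 0, -0.6],
  [2, 0, 0, 0, -0.6],
  [2, 0, 0, 0, -0.6],
])

```text
time: 12.1
tool_pos: [467.6, -269.5, 77.2]
tcp_rot: [0.001, 0.116, 0.993, 0.001]
ft_force: [-0.1, 5.1, 6.9]
width: 30.3
```

move_arm([
  [-1, 0, -5, 0, -0.6],
  [-3, 0, -10.7, 0, -0.6],
  [-7.1, 0, -21, 0, -0.6],
  [-12.2, 0, -30.8, 0, -0.6],
  [-18.3, 0, -40.1, 0, -0.6],
])

```text
time: 12.6
tool_pos: [485.2, -274.0, 115.7]
tcp_rot: [-0.0, 0.117, 0.993, 0.001]
ft_force: [5.2, 2.7, -11.0]
width: 29.7
```

Run:
```python
from ov import *
s,R=tool();T=s["tool_pos"];print(s["ft_force"],T,s["width"])
shot("side",225,240,110,100,7,"s13")
```

```text
[  5.21516281   2.68796651 -11.02197161] [ 485.18836875 -274.03093158  115.68989247] 29.692639116674698
```

View pics/s13.png

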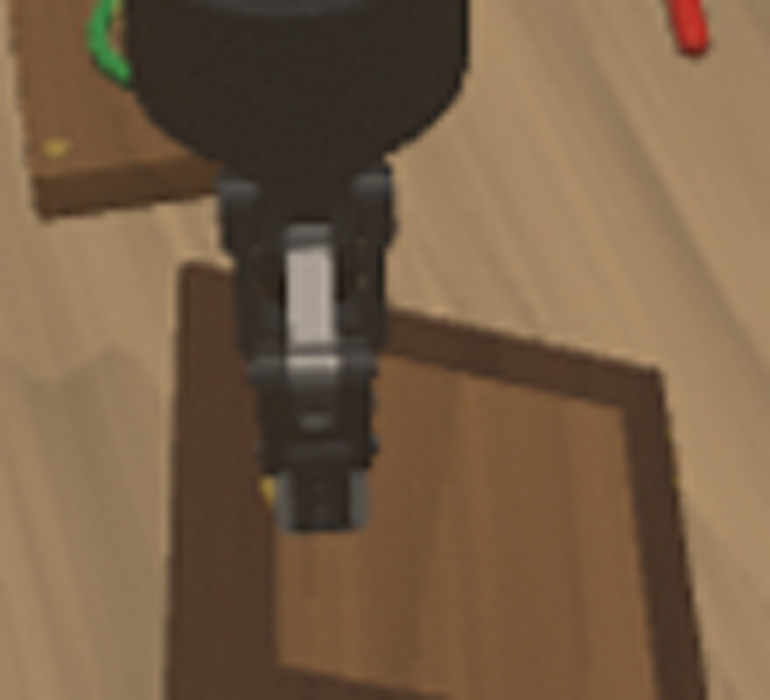

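move_arm([
  [-8.5, 0, -7.4, 0, -0.6],
  [-16.3, 0, -15.3, 0, -0.6],
  [-24.8, 0, -22.3, 0, -0.6],
  [-34, 0, -28.4, 0, -0.6],
  [-43.7, 0, -33.5, 0, -0.6],
  [-53.8, 0, -37.7, 0, -0.6],
  [-64.2, 0, -40.8, 0, -0.6],
])

```text
time: 13.35
tool_pos: [545.5, -289.2, 156.0]
tcp_rot: [-0.003, 0.117, 0.993, 0.001]
ft_force: [-5.7, 2.5, -1.7]
width: 29.4
```

Run:
```python
from ov import *
s,R=tool();T=s["tool_pos"];print(s["ft_force"],T,s["width"])
shot("side",225,220,110,110,7,"s14")
```

```text
[-5.67687998  2.50951029 -1.67744421] [ 545.49984398 -289.21728163  155.98066713] 29.43816222815012
```

View pics/s14.png

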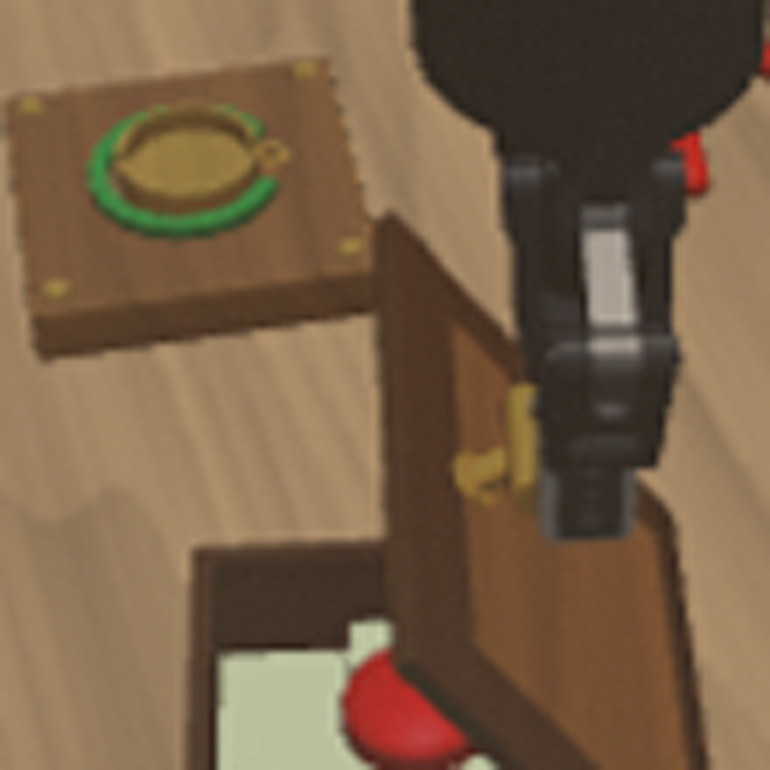

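Run:
```python
from ov import *
u=np.array([np.cos(-.234),np.sin(-.234),0]);H=np.array([467.8,-270,69.5])+108*u-[0,0,25]
v=np.array([-u[1],u[0],0])
for th in(.8,.85,.9,.95,1.0,1.05,1.1):
    K=H+u*(-108*np.cos(th)+25*np.sin(th))+np.array([0,0,108*np.sin(th)+25*np.cos(th)])
    F=[H+u*(-136*np.cos(th))+np.array([0,0,136*np.sin(th)])+v*s*73 for s in(1,-1)]
    print(th,K.round(1),((proj("side",[K+16*v,K-16*v,*F])-[225,220])*7).round(0).tolist())
s,R=tool();T=s["tool_pos"]
print(((proj("side",[T+R@np.array(q) for q in([0,16,0],[0,-16,0],[0,-16,15])])-[225,220])*7).round())
```

```text
0.8 [ 517.1 -281.8  139.4] [[446.0, 426.0], [455.0, 525.0], [285.0, 267.0], [299.0, 720.0]]
0.85 [ 521.8 -282.9  142.1] [[466.0, 417.0], [476.0, 515.0], [304.0, 252.0], [321.0, 704.0]]
0.9 [ 526.6 -284.   144.6] [[487.0, 408.0], [497.0, 506.0], [324.0, 238.0], [345.0, 689.0]]
0.95 [ 531.5 -285.2  146.9] [[508.0, 400.0], [519.0, 498.0], [345.0, 225.0], [370.0, 675.0]]
1.0 [ 536.6 -286.4  148.9] [[530.0, 393.0], [541.0, 491.0], [366.0, 212.0], [396.0, 662.0]]
1.05 [ 541.7 -287.6  150.6] [[552.0, 387.0], [564.0, 484.0], [389.0, 200.0], [423.0, 649.0]]
1.1 [ 546.9 -288.8  152.1] [[574.0, 381.0], [588.0, 478.0], [413.0, 189.0], [451.0, 637.0]]
[[578. 369.]
 [591. 467.]
 [590. 513.]]
```

move_arm([
  [0, 0, 0, 0, -0.1],
  [0, 0, 0, 0, 0.0],
  [4, 0, 0, 0, 0.0],
  [8, 0, 1.5, 0, 0.0],
  [8, 0, 1.5, 0, 0.0],
  [8, 0, 1.5, 0, -0.6],
  [8, 0, 1.5, 0, -0.6],
  [8, 0, 1.5, 0, -0.6],
  [8, 0, 1.5, 0, -0.6],
])

```text
time: 14.3
tool_pos: [539.4, -287.8, 156.3]
tcp_rot: [-0.0, 0.117, 0.993, 0.0]
ft_force: [-3.9, 2.8, 5.1]
width: 29.9
```

Run:
```python
from ov import *
s,R=tool();T=s["tool_pos"];print(s["ft_force"],T,s["width"])
shot("side",225,220,110,110,7,"s15")
```

```text
[-3.85226851  2.83859194  5.10951239] [ 539.41215218 -287.77751029  156.3384774 ] 29.938020520396684
```

View pics/s15.png

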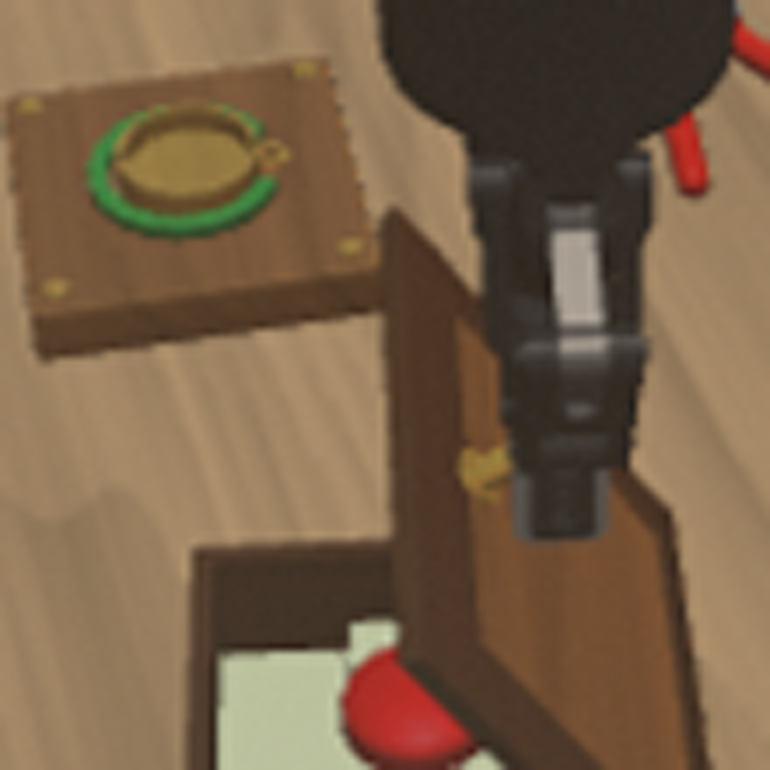

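move_arm([
  [-5, 0, -1.2, 0, -0.7],
  [-10.5, 0, -2.5, 0, -0.7],
  [-16, 0, -3.5, 0, -0.7],
  [-21.5, 0, -4.2, 0, -0.7],
  [-27, 0, -4.8, 0, -0.7],
  [-32.5, 0, -5, 0, -0.7],
  [-38, 0, -5, 0, -0.7],
  [-43.6, 0, -4.6, 0, -0.7],
  [-49, 0, -4, 0, -0.7],
])

```text
time: 15.25
tool_pos: [586.7, -299.7, 160.3]
tcp_rot: [-0.001, 0.117, 0.993, -0.001]
ft_force: [-4.0, 1.3, 7.3]
width: 29.9
```

Run:
```python
from ov import *
s,R=tool();T=s["tool_pos"];print(s["ft_force"],T,s["width"])
shot("side",225,220,140,130,5.5,"s16")
```

```text
[-4.01759293  1.27884813  7.33589289] [ 586.65924796 -299.73252787  160.31179492] 29.909485026125775
```

View pics/s16.png

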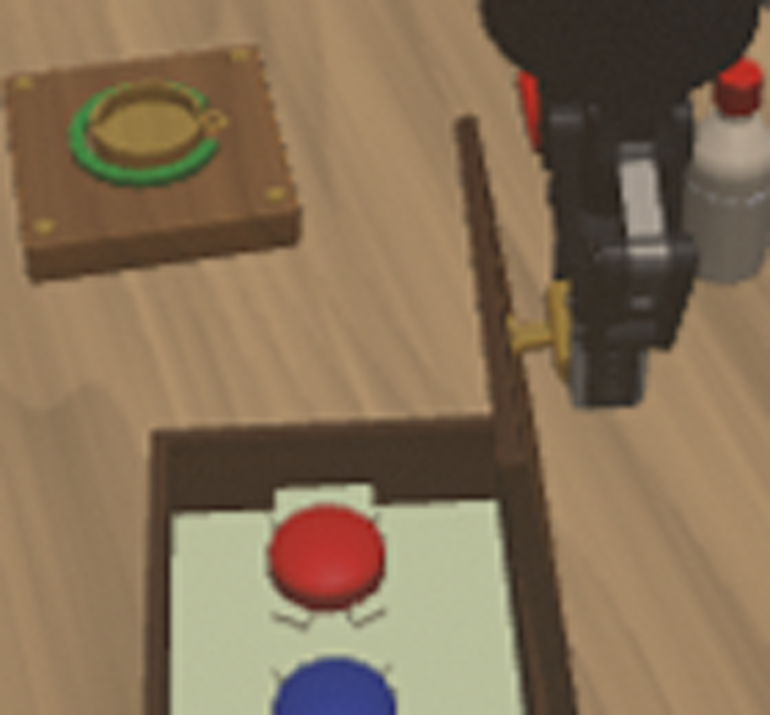

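move_arm([
  [0, 0, 0, 0, 0.0],
  [0, 0, 0, 0, 0.0],
  [6, 0, 1, 0, 0.0],
  [7, 0, 1, 0, 0.0],
  [7, 0, 1, 0, -0.6],
  [7, 0, 1, 0, -0.7],
  [7, 0, 1, 0, -0.7],
  [3, 0, 1.5, 0, -0.7],
  [-2, 0, 2, 0, -0.7],
  [-7, 0, 2.5, 0, -0.7],
  [-12, 0, 3, 0, -0.7],
  [-12, 0, 3, 0, -0.7],
])

```text
time: 16.5
tool_pos: [599.0, -302.9, 156.0]
tcp_rot: [-0.001, 0.117, 0.993, -0.0]
ft_force: [-3.4, -3.6, 0.4]
width: 30.4
```

Run:
```python
from ov import *
s,R=tool();T=s["tool_pos"];print(s["ft_force"],T,s["width"])
shot("side",225,220,140,130,5.5,"s17")
```

```text
[-3.38318192 -3.60924477  0.40679531] [ 598.99562693 -302.88975475  156.03665116] 30.37226959758196
```

View pics/s17.png

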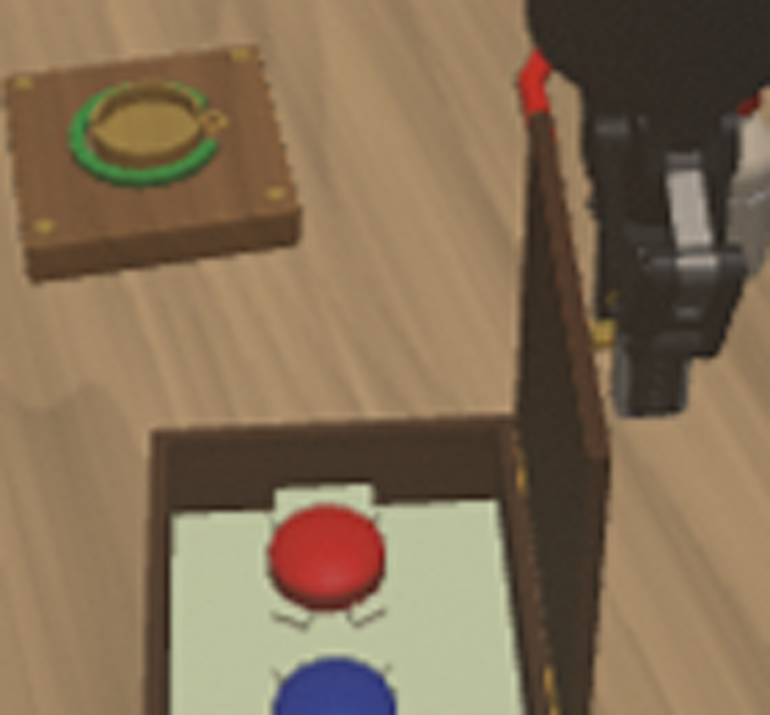

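move_arm([
  [0, 0, 0, 0, -0.1],
  [0, 0, 0, 0, 0.1],
  [0, 0, 0, 0, 0.1],
  [0, 0, -20, 0, 0.1],
  [0, 0, -60, 0, 0.1],
  [0, 0, -90, 0, 0.1],
  [40, 20, -100, 0, 0.2],
  [80, 55, -100, 0, 0.3],
  [110, 90, -100, 0, 0.3],
  [130, 130, -90, 0, 0.3],
  [130, 130, -90, 0, 0.3],
])

```text
time: 17.65
tool_pos: [500.0, -140.4, 246.3]
tcp_rot: [-0.001, 0.114, 0.993, 0.001]
ft_force: [1.1, -0.7, -0.2]
width: 55.8
```

Run:
```python
from ov import *
s,R=tool();T=s["tool_pos"];print(s["ft_force"],T,s["width"],s["q"])
shot("side",235,270,100,110,6,"s18")
shot("top",355,195,90,90,7,"t18")
```

```text
[ 1.10107515 -0.7458915  -0.16996399] [ 500.00861868 -140.44112118  246.33386904] 55.802839276408996 [-0.42950217  0.20817286 -0.0981484   1.26751314  0.00186233 -0.20019422]
```

View pics/s18.png

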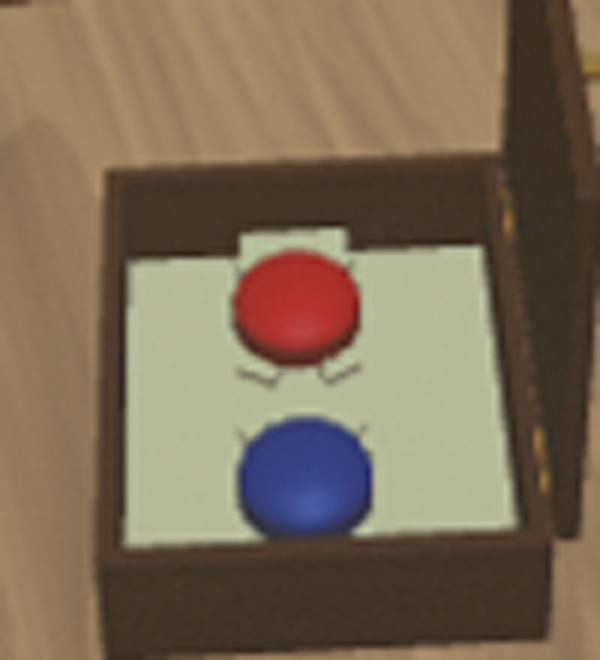

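View pics/t18.png

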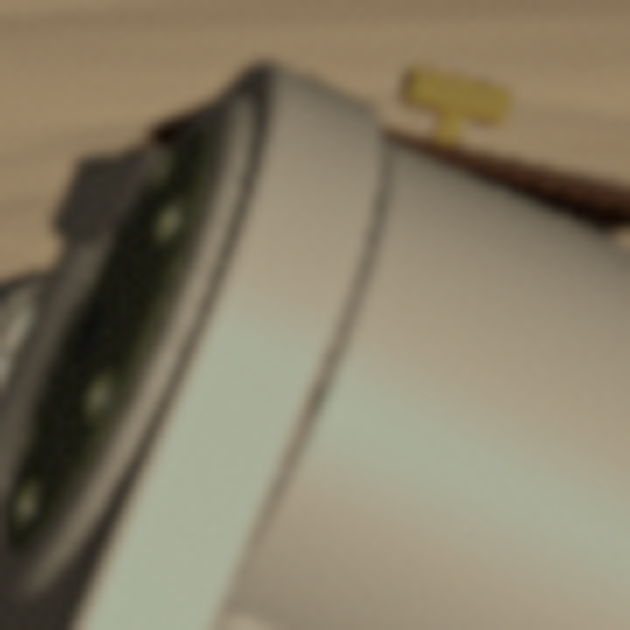

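Run:
```python
from ov import *
u=np.array([np.cos(-.234),np.sin(-.234),0]);v=np.array([-u[1],u[0],0])
O=np.array([467.8,-270,0])+45*u
S=O-4*u+32*v;B=O-4*u-32*v;print(O,S)
P=np.r_[ring(S[0],S[1],20,25),ring(S[0],S[1],20,18),ring(B[0],B[1],20,25)]
P=np.r_[P,[O+a*63*u+b*73*v+[0,0,44] for a in(1,-1) for b in (1,-1)]]
draw("pics/full_s18.png","side",235,270,100,110,6,"o18",P)
```

```text
[ 511.57360141 -280.43416597    0.        ] [ 515.10246598 -248.37879021    0.        ]
```

View pics/o18.png

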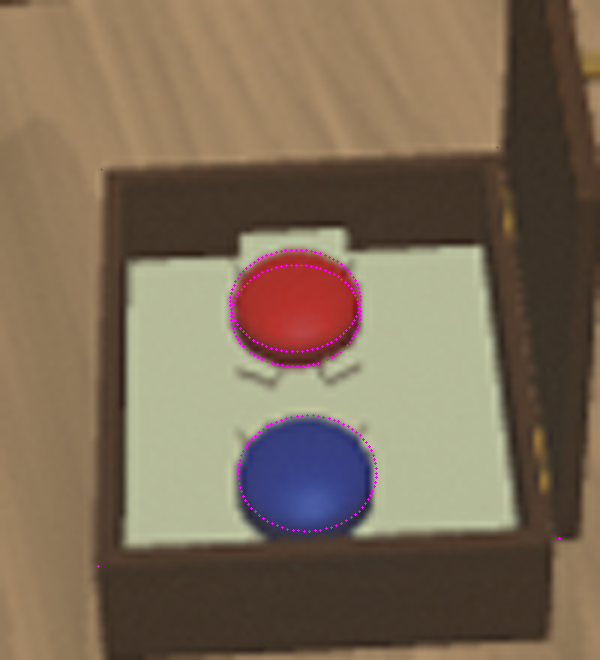

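Run:
```python
from h import *
print(go([515.1,-248.4,110],np.radians(-13.4)))
```

```text
(array([-35.5, -98.2, 137.4]), np.float64(-89.88024938984461))
```

move_arm([
  [-5, -10, 0, 9, 0.3],
  [-10, -25, 0, 17, 0.3],
  [-15, -40, 0, 25, 0.3],
  [-20, -55, 0, 34, 0.3],
  [-25, -70, 0, 42, 0.3],
  [-30, -85, 10, 51, 0.3],
  [-35.5, -98, 30, 59, 0.35],
  [-35.5, -98, 60, 68, 0.35],
  [-35.5, -98, 90, 76, 0.4],
  [-35.5, -98, 120, 85, 0.4],
  [-35.5, -98, 137, 90, 0.4],
  [-35.5, -98, 137, 90, 0.4],
])

```text
time: 18.95
tool_pos: [513.5, -249.8, 106.8]
tcp_rot: [-0.002, 0.785, 0.619, -0.001]
ft_force: [-1.0, -0.8, -0.1]
width: 60.0
```

Run:
```python
from ov import *
s,R=tool();T=s["tool_pos"];print(s["ft_force"],T,s["width"],R.round(3))
pts=[T+R@np.array(v) for v in([0,0,15],[0,30,15],[0,-30,15])]
shot("side",235,250,100,110,6,"s19",pts)
print(go([515.1,-248.4,29],np.radians(-13.4)))
```

```text
[-0.9535891  -0.81974008 -0.12728449] [ 513.48580835 -249.80722637  106.75665935] 59.96034087858196 [[ 0.234  0.972 -0.004]
 [ 0.972 -0.234  0.003]
 [ 0.002 -0.004 -1.   ]]
(array([ 1.9,  0.4, 79.6]), np.float64(0.02965547678301675))
```

View pics/s19.png

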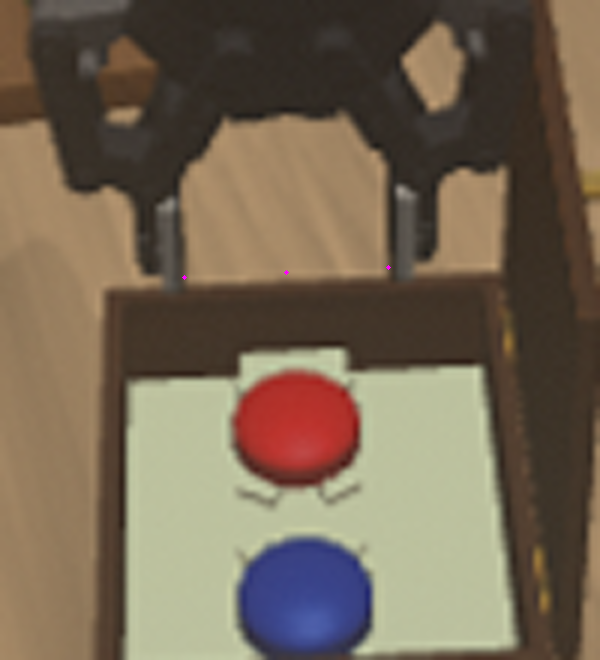

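move_arm([
  [1.9, 0.5, 0, 0, 0.18],
  [1.9, 0.5, 10, 0, 0.18],
  [1.9, 0.5, 25, 0, 0.18],
  [1.9, 0.5, 38, 0, 0.18],
  [1.9, 0.5, 48, 0, 0.18],
  [1.9, 0.5, 48, 0, 0.18],
])

```text
time: 19.6
tool_pos: [514.6, -246.9, 60.1]
tcp_rot: [-0.001, 0.785, 0.62, -0.0]
ft_force: [-0.5, 0.6, 0.4]
width: 50.1
```

Run:
```python
from ov import *
s,R=tool();T=s["tool_pos"];print(s["ft_force"],T,s["width"],R[:,1].round(3))
shot("side",235,250,100,110,6,"s20")
print(go([515.1,-248.4,29],np.radians(-13.4)))
```

```text
[-0.54414755  0.58893509  0.35235598] [ 514.5606632  -246.90663458   60.12447338] 50.08397540859311 [ 0.973 -0.232 -0.002]
(array([-1.2,  0.4, 32. ]), np.float64(-0.004906778076479957))
```

View pics/s20.png

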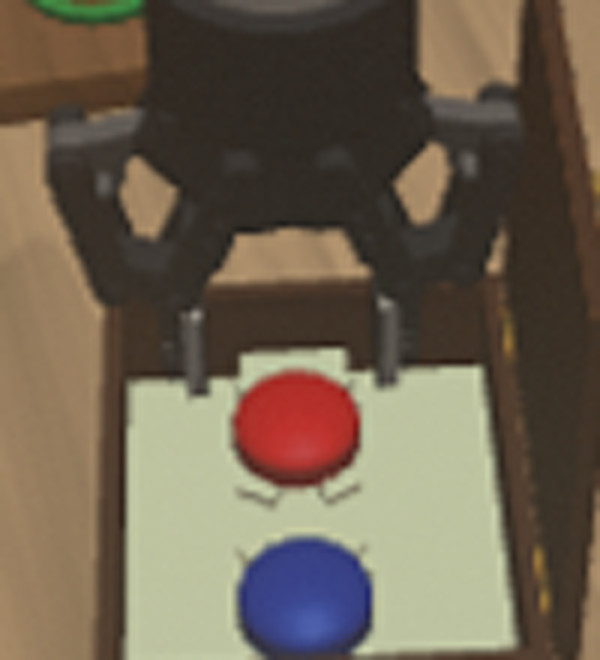

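move_arm([
  [-1.2, 0.6, 8, 0, 0.18],
  [-1.2, 0.6, 16, 0, 0.18],
  [-1.2, 0.6, 24, 0, 0.18],
  [-1.2, 0.6, 29, 0, 0.18],
  [-1.2, 0.6, 31, 0, 0.18],
  [-1.2, 0.6, 31, 0, 0.18],
])

```text
time: 20.25
tool_pos: [515.6, -248.7, 30.3]
tcp_rot: [-0.0, 0.785, 0.62, -0.0]
ft_force: [-0.0, 0.5, -0.1]
width: 50.5
```

Run:
```python
from ov import *
s,R=tool();T=s["tool_pos"];print(s["ft_force"],T,s["width"],R[:,1].round(3))
shot("side",235,250,100,110,6,"s21")
```

```text
[-0.00733969  0.53420065 -0.14995247] [ 515.59225666 -248.68070383   30.25365407] 50.50208498760211 [ 0.973 -0.232 -0.001]
```

View pics/s21.png

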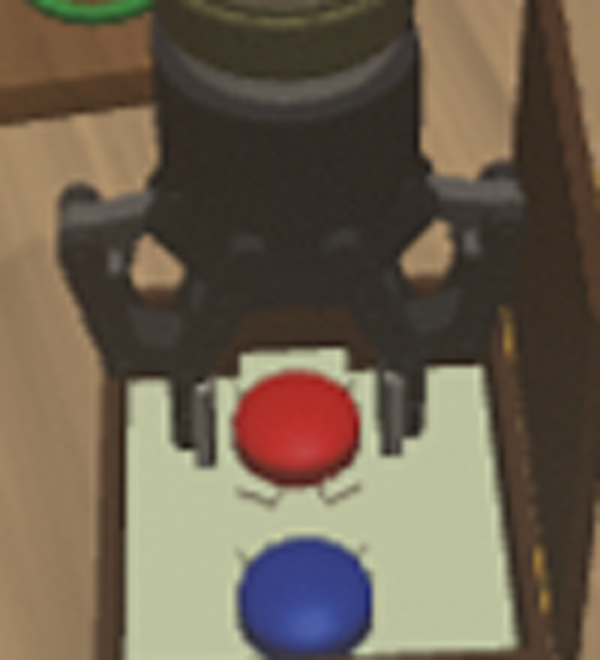

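move_arm([
  [0, 0, 1.5, 0, 0.18],
  [0, 0, 1.5, 0, 0.0],
  [0, 0, 1.5, 0, -0.2],
  [0, 0, 1.5, 0, -0.4],
  [0, 0, 1.5, 0, -0.4],
  [0, 0, 1.5, 0, -0.4],
])

```text
time: 20.9
tool_pos: [516.1, -249.0, 29.8]
tcp_rot: [0.0, 0.785, 0.62, 0.0]
ft_force: [-0.8, 0.7, 5.5]
width: 37.2
```

move_arm([
  [0, 0, -3, 0, -0.4],
  [0, 0, -8, 0, -0.4],
  [0, 0, -15, 0, -0.4],
  [0, 0, -25, 0, -0.4],
  [0, 0, -40, 0, -0.4],
  [0, 0, -60, 0, -0.4],
  [0, 0, -85, 0, -0.4],
  [0, 0, -105, 0, -0.4],
  [0, 0, -115, 0, -0.4],
  [0, 0, -115, 0, -0.4],
])

```text
time: 21.9
tool_pos: [516.8, -249.5, 146.2]
tcp_rot: [0.002, 0.785, 0.62, 0.001]
ft_force: [-0.0, 0.5, 0.2]
width: 37.0
```

Run:
```python
from ov import *
s,R=tool();T=s["tool_pos"];print(s["ft_force"],T,s["width"],R[:,1].round(3))
shot("side",235,200,110,140,5,"s22")
```

```text
[-0.03874054  0.49301932  0.16897115] [ 516.8149906  -249.48764999  146.2210514 ] 37.03515194061109 [ 0.973 -0.232  0.004]
```

View pics/s22.png

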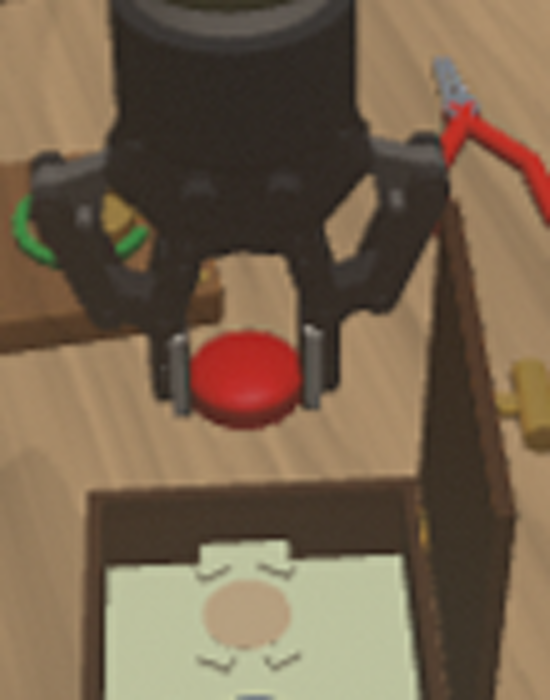

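Run:
```python
from h import *
print(go([506.9,-16.5,110])); print(go([506.9,-16.5,86]))
```

```text
(array([224.1, -63. ,  34.6]), None)
(array([224.1, -63. ,  58.6]), None)
```

move_arm([
  [10, -3, 0, 0, -0.4],
  [32, -9, 0, 0, -0.4],
  [60, -17, 0, 0, -0.4],
  [90, -25, 0, 0, -0.4],
  [120, -34, 0, 0, -0.4],
  [150, -42, 5, 0, -0.4],
  [178, -50, 10, 0, -0.4],
  [202, -57, 20, 0, -0.4],
  [217, -61, 28, 0, -0.4],
  [224, -63, 35, 0, -0.4],
  [224, -63, 36, 0, -0.4],
  [224, -63, 36, 0, -0.4],
])

```text
time: 23.15
tool_pos: [506.1, -16.5, 107.6]
tcp_rot: [-0.0, 0.785, 0.62, -0.001]
ft_force: [-0.7, -0.3, 0.2]
width: 37.1
```

Run:
```python
from h import *
s,R=tool();print(s["tool_pos"],R.round(4),s["width"])
print(go([506.9,-16.5,86]))
```

```text
[506.07820582 -16.45833333 107.57024246] [[ 2.320e-01  9.727e-01 -1.200e-03]
 [ 9.727e-01 -2.320e-01 -1.000e-04]
 [-4.000e-04 -1.200e-03 -1.000e+00]] 37.08997453147985
(array([ 0.2,  0.8, 21.6]), None)
```

move_arm([
  [0.2, 0.8, 5, 0, -0.4],
  [0.2, 0.8, 12, 0, -0.4],
  [0.2, 0.8, 19, 0, -0.4],
  [0.2, 0.8, 21.5, 0, -0.4],
  [0.2, 0.8, 21.5, 0, -0.4],
  [0.2, 0.8, 21.5, 0, -0.4],
  [0.2, 0.8, 21.5, 0, -0.4],
])

```text
time: 23.85
tool_pos: [507.5, -16.4, 86.9]
tcp_rot: [0.0, 0.785, 0.62, 0.0]
ft_force: [-0.0, -0.4, 0.9]
width: 37.0
```

Run:
```python
from ov import *
s,R=tool();T=s["tool_pos"];print(s["ft_force"],T,s["width"],R.round(3))
shot("side",195,160,110,110,7,"s23")
c=T+R[:,0]*.35
draw("pics/full_s23.png","side",195,160,110,110,7,"o23",np.r_[ring(c[0],c[1],20,74),ring(c[0],c[1],20,81),ring(506.8,-16,25,27),ring(506.8,-16,31,27)])
shot("top",0,0,560,420,1.4,"t23")
shot("side",0,0,560,420,1.4,"s23f")
```

```text
[-0.00354653 -0.35101596  0.9494667 ] [507.54032399 -16.40283104  86.91277059] 36.97529479104123 [[ 0.232  0.973  0.   ]
 [ 0.973 -0.232 -0.   ]
 [-0.     0.001 -1.   ]]
```

View pics/s23.png

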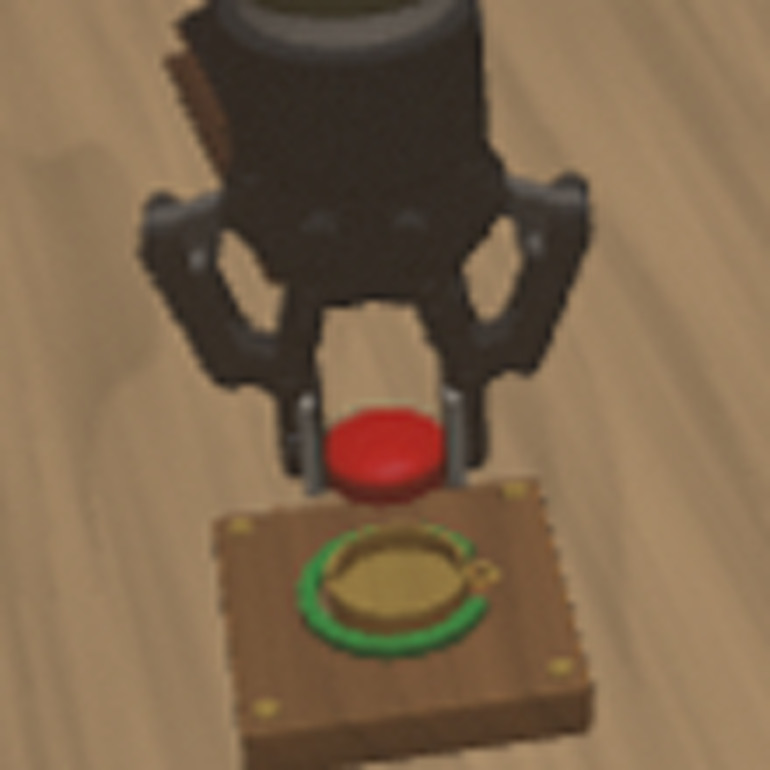

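View pics/o23.png

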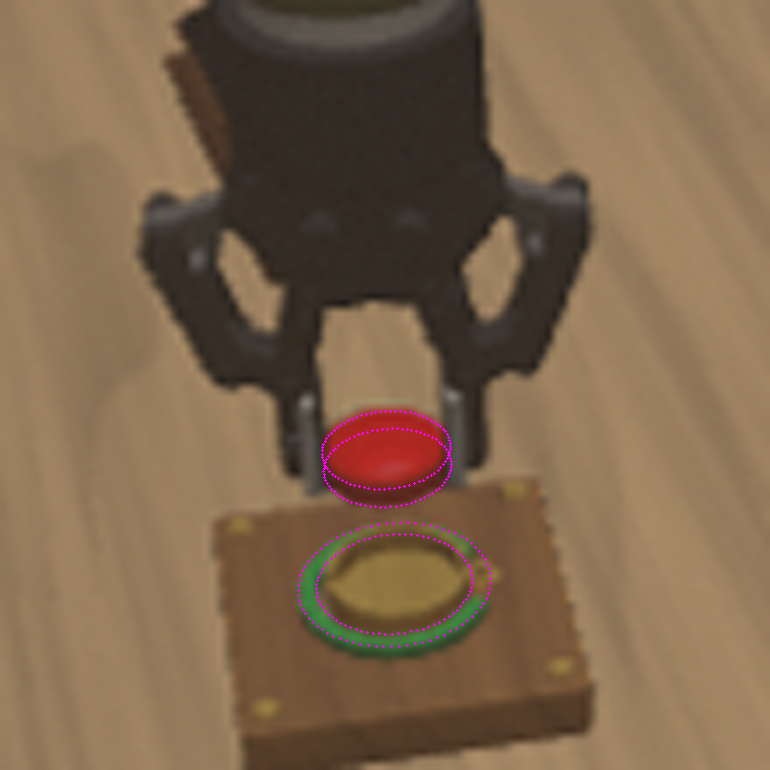

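View pics/s23f.png

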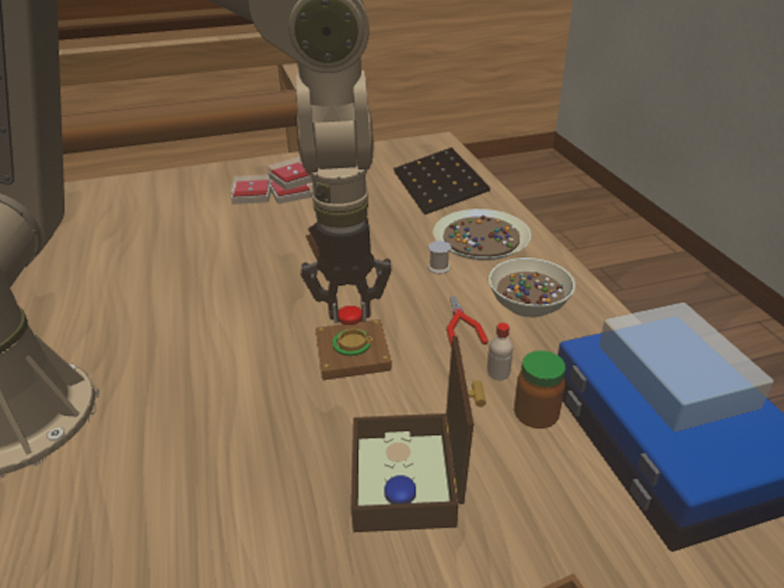

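View pics/t23.png

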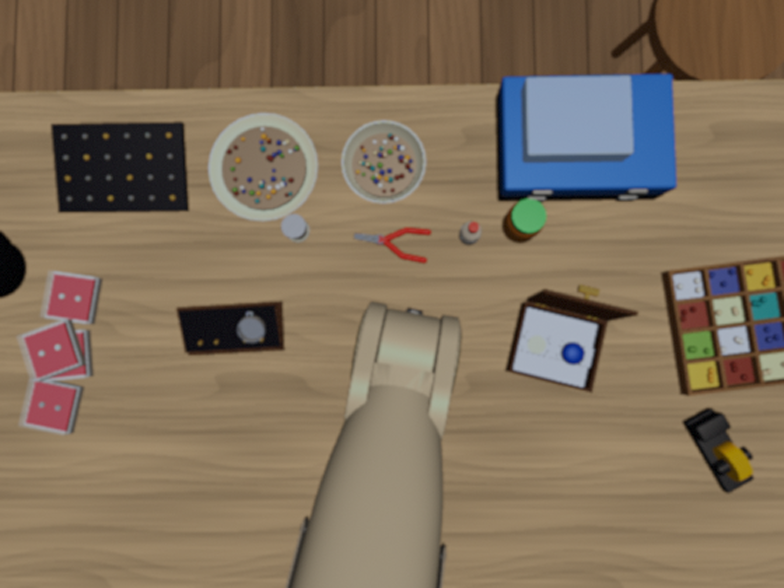

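move_arm([
  [0, 0, 1, 0, -0.4],
  [0, 0, 1, 0, -0.4],
  [0, 0, 1, 0, -0.4],
  [0, 0, 1, 0, -0.4],
])

```text
time: 24.4
tool_pos: [507.3, -16.3, 85.7]
tcp_rot: [0.0, 0.785, 0.62, -0.0]
ft_force: [-0.3, -0.8, -0.2]
width: 37.3
```

Run:
```python
from h import *
s,R=tool();print(s["time"],s["tool_pos"],s["width"],s["ft_force"],abs(s["dq"]).max())
print(close_job())
```

```text
24.4 [507.31138382 -16.30765339  85.69371363] 37.25954809011842 [-0.30258394 -0.77414895 -0.17028496] 0.001796444417738696
the job is handed in; nothing more can be done
None
```

The brass bezel is seated in the nest and the red stone is held level, dome up, about 4 cm above it. I handed the job in at 24.4 s with the arm still.

**Last checks**
- **Bezel:** flat in the nest, cup up, with the loop in the gap, seen in both the side and top pictures. It sits within about 1 mm of the nest's centre.
- **Stone:** its underside is at about 74 mm, roughly 40 mm above the bezel's rim. I took "about 4 cm above" as measured from the rim. It is centred to within about 1 mm by the tool position and the side-picture overlay. The arm hides it from the top camera at that pose, so this has no second view.
- **Lid:** upright at about 1.6 rad and staying there.
- **Other objects:** the silver bezel, blue stone, pliers, spool, bottle and jar are where they were in the last pictures.

**Deviations and disagreements**
- **Bezel grip:** my first grip was too shallow, so I opened, went deeper and closed again before lifting. The bezel did not move.
- **Lid pull:** it slid to the edge of the fingers twice while I was lifting, so I took a new grip each time. The lid stayed where it was left.
- **Grip width:** it read about 2 to 4 mm less than the true size on all three things I gripped, which I took as a reading offset.
- **Camera positions:** the two views disagreed by up to about 4 mm at the rack and 1 mm at the nest.

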